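# Load a circuit board into a test fixture and lock it with the pin

### The arm

A 6-joint arm with a two-finger parallel gripper is mounted at the origin on the work surface. World frame = base frame: x ahead of the robot, y to its left, z up, the work surface at z = 0. Lengths are in m, angles in rad, forces in N, time in s.
With the tool pointing down it reaches from about 0.375 to 0.9 m from the base axis. Payload 3.1 kg.
Tool frame: the origin (TCP) lies midway between the tips of the shut fingers; the grasp point (between the pads) lies 19 mm behind it (manip.hold_point_z is the distance from the TCP to the grasp point, in m); x points along the fingers, y is the direction in which the jaws open and shut, and the axes are right-handed (so a half turn about x gives the same grasp; the last joint's range is limited). The gripper opens to 85 mm and grips with 20 to 120 N. Pads are 22 mm wide; open, the fingers measure 114 mm over their backs; the gripper's body (76 mm by 85 mm) begins 54 mm behind the grasp point. The pads swing forward as they close: fully open they stand 13 mm farther back than shut.
Start: joints at [0.958, 0.527, 1.433, -0, 1.181, -0.178], TCP at [0.263, 0.567, 0.231] pointing down, gripper open.
Joint ranges: [-3.08, 3.08], [-0.75, 2.2], [0.22, 2.44], [-1.43, 4.57], [0, 2.65], [-2.85, 2.85]. Speed limits (rad/s): [2.79, 2.79, 3.14, 3.14, 3.14, 3.14].

### API

Orientations are given as a unit quaternion [x, y, z, w].
In Python, from station import manip, snapshot gives the robot as it stands.
- The arm moves only by the shell command python3 -m crank 'ROWS' [FORCE]. ROWS is JSON, a list of rows, each a list of 5 numbers: the finger opening in m, from 0 to 0.0854, then the shift along the tool's x, y, z in m, then the turn about the tool's x in rad. In form: [[grip, tx, ty, tz, yaw], ...]. A call has 1 to 5 rows; each row shifts and turns the commanded pose from where the row before left it, along the tool's axes as they then stand; what a row does not reach is not made up. A row lasts 1/10 s, in which the tool goes at most 50 mm and 8.59 degrees, less where a joint would pass 70% of its speed; a pose out of reach is approached as far as the arm can. A call is refused whole if a number of a shift passes 0.05 or a number of a turn 0.15, either way. A call with a gripper value outside its range is refused whole. The fingers move at their own pace and stop on an object; FORCE is the grip in N (left out, the last holds). Time passes only in rows, so rows that do not move let the fingers close. It gives the time, the measured TCP pose, the force and the opening at its end, in the units of the state.
- manip.sense(): the state, without advancing time (a new reading comes with each control period).
- snapshot(name): name is "scene" or "top" or "wrist"; returns a dict with "image" (480x640x3 uint8, blue, green, red), "range_z" (480x640 float32, m along the optical axis (not along the pixel's ray), 0 where there is no reading), "vertical_fov" (degrees; the focal length in pixels is half the picture's height over the tangent of half this angle, whatever the lens; pixels are square), "cx", "cy" (the principal point, pixels), "extrinsics" (4x4, takes a point from world to camera coordinates); the wrist camera has in their place "T_tool_cam" (4x4, takes a point from camera to tool coordinates, whose origin is the TCP and whose axes are the tool frame's). Camera axes: x right, y up, looking along -z (the intrinsics and any distortion apply to the point x, -y, -z); pixel columns grow to the right and rows downward; lengths in m; the calibration is good to about 2 mm. A picture is of the moment at which its call begins: read the wrist's pose just before it.
- manip.sign_off(): hands the job in, once; it reports no verdict.
The state is a dict: "t": time; "q": joint angles; "qd": joint speeds; "tau": joint torques, N m; "tcp_pos": TCP position; "tool_rot": TCP orientation; "force": force on the tool from outside, world axes, zero at the start; "ft_torque": the same for the moment, N m; "finger_gap": opening from 0.0 (shut) to 1.0 (fully open).
Only numpy, scipy, OpenCV 4.12 (cv2) and the standard library are available. Lean on these libraries where they do the work, as an engineer would, in place of code of your own. Each camera call takes 0.05 s, during which the arm holds its last target.

### The job

Lay the green circuit board that carries the tall metal connector flat in the recess of the open black test fixture, connector end towards the lock tab, setting it down rather than dropping it. Shut the fixture's lid, then take the red-handled pin from its stand and push it upright through the two lock holes until its collar sits on the yellow tab. Leave the other things on the bench where they are.

Things in the scene. Friction and masses are not known exactly. Their poses are not given: they have to be found in the camera images.
- fixture: Black clamshell test fixture, fixed to the bench: 160 (x) x 180 (y) x 60 mm high without the lid. Origin: centre of its underside. +x points to the lid hinge, -x to the front with the lock tab. In its top is a recess 98 (x) x 128 (y) mm, 15 mm deep, centred, flat grey floor 45 mm above the bench. The front wears an aluminium ear 48 (x) x 36 (y) x 12 mm with an upright 13 mm through hole at x = -104, y = 0; its top is at z = 58 mm.
- nest (a point): Centre of the recess floor, 45 mm above the bench; axes as the fixture. The seated board's origin belongs here, with the board's axes along these (4 mm of play on each side).
- nest_connector (a point): Where the board's point 'connector' lies when the board is seated: 20 mm towards the front (-x) of the recess centre, 50 mm above the bench.
- lock_hole (a point): Centre of the ear's hole at the ear's top face (z = 58 mm). Axes as the fixture. With the lid shut the 13 mm hole in the lid's tab is straight above, the tab's top face at z = 68 mm. Below the ear the space is free down to the bench.
- lid (a joint): Lid angle in rad: 0 shut (stop), 1.57 upright, 1.7 fully open. The lid starts standing open. A stiff friction hinge holds it at any angle: moving it takes about 0.3 to 0.55 N m (2 to 4 N at its front edge).
- lid_hinge (a point): Middle of the hinge axis (along fixture y), at fixture x = +80, z = 60 mm. Axes turn with the lid: when shut they are the fixture's; as it opens, -x (hinge to front edge) swings up and over.
- lid_edge (a point): Middle of the lid's upper front edge. The lid is a shallow grey tray turned upside down, 160 mm from hinge to front, 180 mm wide, 28 mm tall, with a clear 6 mm window as its flat outer face (88 mm above the bench when shut). In lid axes (origin lid_hinge) this edge is at (-160, 0, 28) mm. A yellow tab 48 x 36 x 8 mm with the 13 mm hole juts out from the front at its rim, from x = -160 to -208, z = 0 to 8 mm; with the lid standing open it reaches 268 mm above the bench.
- board: Green circuit board 90 (x) x 120 (y) x 5 mm, 0.1 to 0.2 kg, loose on the bench. Origin: centre of its underside, z up. On it stands a steel connector block 56 (x) x 24 (y) x 22 mm tall, centred at x = -12, y = 0, its top 27 mm above the board's underside: the place to grip, across its 24 mm. The -x end is the connector end, which goes towards the fixture's front.
- connector (a point): Point on the board's top face under the connector, at board (-20, 0, 5) mm.
- pin: Lock pin, upright, 100 mm long, 0.06 to 0.11 kg. Origin: the tip at its lower end; +z up to the handle. Steel shaft 10 mm diameter and 50 mm long, its last 8 mm tapering to 4 mm; then a collar 27 mm diameter, 6 mm thick (underside at z = 50 mm); then a red handle 22 mm diameter from z = 56 to 100 mm, the place to grip. Fully home the collar rests on the yellow tab and the tip is 18 mm above the bench.
- pin_stand: Aluminium block 50 x 50 x 60 mm, fixed, with an upright 14 mm hole in its middle in which the pin starts, collar resting on its top. Origin: centre of its underside.
- spool: Bystander: grey spool, 60 mm diameter, 50 mm tall. Origin: centre of underside.
- flux: Bystander: small amber bottle, 44 mm diameter, 85 mm tall. Origin: centre of underside.
- spare_board: Bystander: green board 100 x 80 x 5 mm with only flat black chips, not the one to load. Origin: centre of underside.
- tweezers: Bystander: steel tweezers, 130 mm long (x), flat on the bench. Origin: middle of underside.
- screwdriver: Bystander: orange-handled screwdriver, 170 mm long, lying. Origin: under its middle.
- tip_tin: Bystander: small open brass cup, 70 mm diameter, 45 mm tall. Origin: centre of underside.
There are look-alikes about, which are no part of the job. What is shaped like the pin but orange is not meant. There is more than one size of the board; the one meant has the size given above.

How it is judged:
On the way, in this order (a step that is already met when the one before it is completed fails the run):
1. the board lies flat in the recess, connector end to the front, lid still open (distance between connector and nest_connector below 0.009 m and angle between board's own z axis and vertical below 0.06 rad and z of board in the frame of nest below 0.004 m and value of joint lid above 0.6 rad), for 0.2 s.
2. the lid is shut over the seated board (distance between connector and nest_connector below 0.009 m and angle between board's own z axis and vertical below 0.06 rad and z of board in the frame of nest below 0.004 m and value of joint lid below 0.04 rad), for 0.2 s.
3. the pin is home through both lock holes (all of step 2 and horizontal distance between pin and lock_hole below 0.006 m and z of pin in the frame of lock_hole between -0.05 and -0.035 m and angle between pin's own z axis and vertical below 0.12 rad), for 0.2 s.
At the end, for the whole second after the job is handed in: Board at rest flat in the recess (within 9 mm of its place, tilt under 0.06 rad, under 4 mm off the floor), lid shut (under 0.04 rad), pin at rest and upright (0.12 rad) through both holes, tip within 6 mm of the hole's axis and 35 to 50 mm below the ear's top (home: 40) (all of step 3 and linear speed of each of pin, board below 0.02 m/s); the robot touches nothing.
It fails at once if the board is dropped (moves faster than 0.7 m/s out of the gripper) (linear speed of board above 0.7 m/s and contact force between the fingers and board below 0.05 N).
It fails at once if a bystander is moved by more than 30 mm (distance of any of spool, flux, spare_board, tweezers, screwdriver, tip_tin from where it was at the start of the episode above 0.03 m).
It also fails if it takes over 72 s, if anything falls off the work surface, if the arm or the gripper's body presses on something with over 40 N, if the wrist force passes 120 N, or if a joint passes its speed limit or range.

## Working session

There is one attempt and no reset: what is moved stays moved. The work goes in short steps, Python scripts to look and compute and a shell command to move; the robot and the scene stay as the last step left them, time stands still between calls to the robot, and variables do not carry over. Pictures are saved under pics/ and viewed, and the job is handed in when it is done.

```bash
ls; mkdir -p pics; cat > h.py <<'E'
import numpy as np,cv2
from station import manip,snapshot
from scipy.spatial.transform import Rotation as R
def shot(n,f=None):
    st=manip.sense(); d=snapshot(n)
    if f: cv2.imwrite('pics/'+f,d['image'])
    if n=='wrist':
        T=np.eye(4);T[:3,:3]=R.from_quat(st['tool_rot']).as_matrix();T[:3,3]=st['tcp_pos']
        d['c2w']=T@np.array(d['T_tool_cam'])
    else: d['c2w']=np.linalg.inv(np.array(d['extrinsics']))
    d['f']=240/np.tan(np.radians(d['vertical_fov'])/2)
    return d
def ray(d,u,v):
    r=d['c2w'][:3,:3]@np.array([(u-d['cx'])/d['f'],-(v-d['cy'])/d['f'],-1.]); return d['c2w'][:3,3],r
def onz(d,u,v,z):
    o,r=ray(d,u,v); return o+r*(z-o[2])/r[2]
def cloud(d):
    v,u=np.mgrid[:480,:640]; z=d['range_z']
    p=np.stack([(u-d['cx'])/d['f']*z,-(v-d['cy'])/d['f']*z,-z],-1)
    return p@d['c2w'][:3,:3].T+d['c2w'][:3,3]
E
python3 - <<'E'
from h import *
print(manip.sense(), manip.hold_point_z)
for n in ['scene','top','wrist']:
    d=shot(n,n+'0.png'); print(n,{k:v for k,v in d.items() if k not in('image','range_z')})
E
```

```text
pics
{'t': 0.0, 'q': array([ 9.57505932e-01,  5.28478625e-01,  1.43392417e+00,  4.68188033e-05,
        1.18140268e+00, -1.78509323e-01]), 'qd': array([-1.10697800e-03, -6.92155543e-04,  2.17344493e-04, -3.91241831e-05,
       -7.33491583e-04,  1.55258377e-03]), 'tau': array([ 5.38055974e-04, -4.42353737e+01, -1.78026330e+01, -1.69720852e-04,
        8.37694213e-03, -6.84797072e-07]), 'tcp_pos': array([0.26279888, 0.5662627 , 0.23031902]), 'tool_rot': array([ 0.15180055,  0.69077807, -0.15323242,  0.69014642]), 'force': array([ 0.33317016, -0.81204394,  0.44334452]), 'ft_torque': array([ 0.00759941, -0.02181823, -0.02439477]), 'finger_gap': 0.9993348096989636} 0.0187
scene {'vertical_fov': 53.105149711433896, 'cx': 316.1554451829416, 'cy': 237.15689282456307, 'extrinsics': array([[ 0.26214974,  0.96497975, -0.00957082, -0.10032748],
       [-0.68983781,  0.19432063,  0.69739751,  0.31556923],
       [ 0.67483428, -0.17622026,  0.71662062, -1.54039271],
       [ 0.        ,  0.        ,  0.        ,  1.        ]]), 'c2w': array([[ 0.26214974, -0.68983781,  0.67483428,  1.28350222],
  
[... 896 characters left out ...]
4, 'cx': 327.95395428261884, 'cy': 239.18841529156094, 'T_tool_cam': array([[ 2.50451129e-04,  3.21336587e-01, -9.46965013e-01,
        -1.42380882e-01],
       [ 9.99999966e-01, -1.47276669e-05,  2.59480107e-04,
        -7.84711309e-04],
       [ 6.94338666e-05, -9.46965046e-01, -3.21336580e-01,
        -8.21133158e-02],
       [ 0.00000000e+00,  0.00000000e+00,  0.00000000e+00,
         1.00000000e+00]]), 'c2w': array([[ 0.42126887, -0.85924192, -0.29023415,  0.18819801],
       [ 0.90693316,  0.39834257,  0.13709646,  0.60043488],
       [-0.00218641, -0.32097744,  0.94708431,  0.37285661],
       [ 0.        ,  0.        ,  0.        ,  1.        ]]), 'f': np.float64(379.85655980874316)}
```

View pics/top0.png

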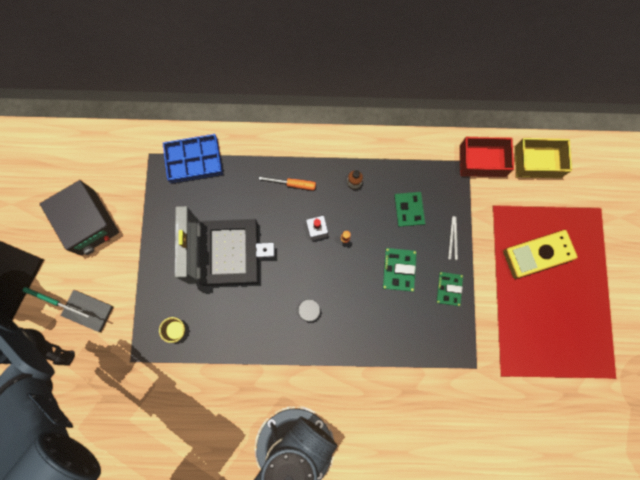

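View pics/scene0.png

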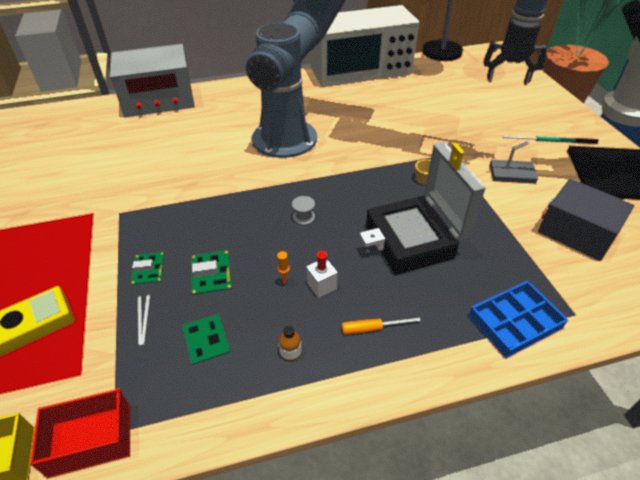

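View pics/wrist0.png

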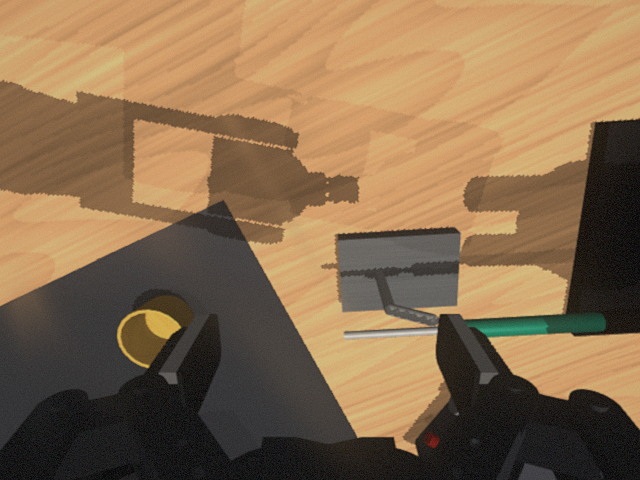

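The top view shows the fixture at (230,250) with its hinge on the left (+y world) and its ear at (265,250). The right-sized board is at (400,270), with the smaller look-alike at (451,289). The red pin is at (317,226), and the orange decoy at (346,238). Next I'll measure them.

```bash
python3 - <<'E'
from h import *
d=shot('top'); P=cloud(d); hsv=cv2.cvtColor(d['image'],cv2.COLOR_BGR2HSV)
def cc(m,name,minA=30):
    n,l,s,c=cv2.connectedComponentsWithStats(m.astype(np.uint8)*1)
    for i in range(1,n):
        if s[i,4]>=minA: print(name,s[i],c[i].round(1),np.median(P[l==i],0).round(4),'zr',np.percentile(P[l==i][:,2],[5,95]).round(3))
cc(cv2.inRange(hsv,(45,100,40),(85,255,255))>0,'green')
cc(((cv2.inRange(hsv,(0,150,80),(4,255,255))|cv2.inRange(hsv,(174,150,80),(180,255,255)))>0),'red',8)
cc(cv2.inRange(hsv,(0,0,150),(180,60,255))[150:370,130:480].shape and ((cv2.inRange(hsv,(0,0,140),(180,60,255))>0)&(np.indices((480,640))[1]>150)&(np.indices((480,640))[1]<475)&(np.indices((480,640))[0]>150)&(np.indices((480,640))[0]<370)),'white',20)
# big board green contour incl. white
m=cv2.inRange(hsv,(45,100,40),(85,255,255)); m[:,:380]=0;m[:,425:]=0;m[:240]=0
m=cv2.morphologyEx(m,cv2.MORPH_CLOSE,np.ones((15,15)))
c=max(cv2.findContours(m,0,1)[0],key=cv2.contourArea); bx=cv2.boxPoints(cv2.minAreaRect(c))
q=np.array([onz(d,u,v,.005) for u,v in bx]);print(q.round(4),q.mean(0),np.linalg.norm(q[0]-q[1]),np.linalg.norm(q[1]-q[2]))
im=cv2.resize(d['image'][140:380,130:490],None,fx=2.2,fy=2.2,interpolation=cv2.INTER_CUBIC);cv2.imwrite('pics/top_c.png',im)
E
```

```text
green [395 192  30  34 765] [409.4 208.9] [ 0.6788 -0.3229  0.0044] zr [-0.001  0.011]
green [383 249  33  42 812] [398.9 269.4] [ 0.4865 -0.2895  0.0047] zr [-0.001  0.011]
green [437 273  25  33 469] [448.7 288.6] [ 0.4391 -0.4338  0.0037] zr [-0.002  0.009]
green [ 23 288  35  17 144] [ 40.2 295.9] [0.3885 0.6728 0.1318] zr [0.126 0.136]
red [ 465  137   48   34 1158] [486.1 156. ] [ 0.8483 -0.5546  0.0064] zr [-0.001  0.071]
red [  493   206   122   172 16403] [553.9 298.1] [ 4.061e-01 -7.440e-01 -1.000e-04] zr [-0.006  0.006]
red [315 220   5   7  33] [316.9 223. ] [ 0.6066 -0.0469  0.1082] zr [0.1   0.113]
red [104 236   5   5  15] [105.8 238.2] [0.5654 0.5587 0.0346] zr [0.029 0.041]
white [259 177  27   6  58] [271.4 179.3] [0.7595 0.0931 0.0142] zr [0.001 0.021]
white [174 206  13  71 657] [179.9 241.8] [0.513  0.2973 0.2198] zr [0.215 0.224]
white [306 216  22  21 272] [316.5 226.2] [ 0.6065 -0.0446  0.0593] zr [0.    0.067]
white [448 216  10  44 235] [453.1 237.9] [ 0.5946 -0.4528  0.0039] zr [-0.003  0.011]
white [ 212  230   34   44 1456] [228.3 251.7] [0.5311 0.2037 0.0455] zr [0.04  0.051]
white [256 242  18  15 237] [264.6 249.2] [0.5398 0.1008 0.0574] zr [0.001 0.064]
white [395 264  21  10 182] [404.7 268.5] [ 0.4976 -0.3028  0.0257] zr [0.009 0.031]
white [447 284  15   9 109] [454.  288.3] [ 0.444  -0.4452  0.0196] zr [0.003 0.025]
white [299 300  21  21 357] [308.7 309.7] [ 0.3715 -0.0295  0.0494] zr [0.044 0.055]
[[ 0.4402 -0.2413  0.005 ]
 [ 0.5598 -0.2503  0.005 ]
 [ 0.5552 -0.3401  0.005 ]
 [ 0.4357 -0.3298  0.005 ]] [ 0.49774629 -0.29035878  0.005     ] 0.11991173938314224 0.08998740075842972
```

View pics/top_c.png

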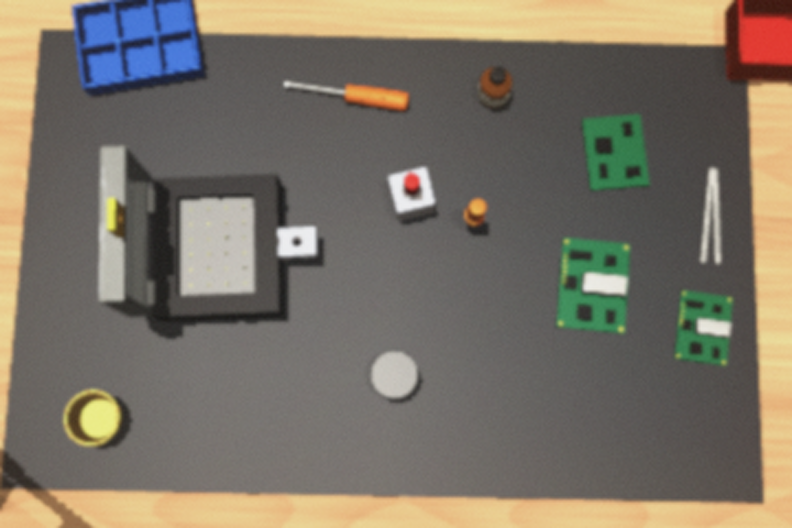

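```bash
cat >> h.py <<'E'
def go(p,yd=None):
    """delta in tool axes to reach tcp p; yd = desired tool-y heading (world deg)"""
    st=manip.sense(); M=R.from_quat(st['tool_rot']).as_matrix(); a=np.degrees(np.arctan2(M[1,1],M[0,1]))
    print('t',round(st['t'],2),'tcp',st['tcp_pos'].round(4),'yheading',a.round(2),'q6',st['q'][5].round(3),'x',M[:,0].round(3),'F',st['force'].round(1),'gap',round(st['finger_gap'],3))
    if p is not None: print('delta tool',(M.T@(np.array(p)-st['tcp_pos'])).round(4))
    if yd is not None:
        # turn about tool x (down): heading decreases with +turn
        e=(a-yd+90)%180-90; print('turn rad about x',np.radians(e).round(4))
E
python3 - <<'E'
from h import *
go([.48,-.29,.25],0)
d=shot('top'); P=cloud(d)
# fixture: top rim black pixels by height .06
m=(abs(P[...,2]-.06)<.006)&(P[...,1]>.1)&(P[...,1]<.32)&(P[...,0]>.38)&(P[...,0]<.7)
print(np.percentile(P[m],[1,99],axis=0).round(3))
hsv=cv2.cvtColor(d['image'],cv2.COLOR_BGR2HSV)
for n,b,z in [('floor',(212,230,34,44),.045),('ear',(256,242,18,15),.058)]:
    x,y,w,h=b; mm=np.zeros((480,640),np.uint8); mm[y:y+h,x:x+w]=cv2.inRange(hsv,(0,0,140),(180,60,255))[y:y+h,x:x+w]
    mm=cv2.morphologyEx(mm,cv2.MORPH_CLOSE,np.ones((5,5)))
    bx=cv2.boxPoints(cv2.minAreaRect(max(cv2.findContours(mm,0,1)[0],key=cv2.contourArea)))
    q=np.array([onz(d,u,v,z) for u,v in bx]); print(n,q.round(4).tolist(),q.mean(0).round(4))
print('hole',onz(d,264.5,249.5,.058),'pin',onz(d,316.9,222.5,.11))
E
```

```text
t 0.2 tcp [0.263  0.5665 0.2307] yheading 65.09 q6 -0.179 x [-0.001 -0.001 -1.   ] F [ 0.5  0.2 -0.4] gap 1.002
delta tool [-0.0185 -0.6855  0.5576]
turn rad about x 1.136
[[0.443 0.107 0.054]
 [0.623 0.288 0.066]]
floor [[0.4699, 0.2465, 0.045], [0.5941, 0.2539, 0.045], [0.5962, 0.1594, 0.045], [0.4719, 0.1535, 0.045]] [0.533  0.2034 0.045 ]
ear [[0.5593, 0.1249, 0.058], [0.5603, 0.0767, 0.058], [0.5201, 0.0752, 0.058], [0.519, 0.1231, 0.058]] [0.5397 0.1    0.058 ]
hole [0.53817319 0.09993181 0.058     ] pin [ 0.6076694  -0.04662367  0.11      ]
```

```bash
python3 -m crank '[[0.085,-0.01,-0.02,0.03,0.11],[0.085,-0.01,-0.02,0.03,0.11],[0.085,-0.01,-0.02,0.03,0.11],[0.085,-0.01,-0.02,0.03,0.11],[0.085,-0.01,-0.02,0.03,0.11]]'; python3 -c "
from h import *
go([.42,.22,.28],2.5)"
```

```text
t: 0.75
tcp_pos: [0.3212, 0.3969, 0.2816]
tool_rot: [0.336, 0.622, -0.336, 0.622]
force: [0.4, -0.3, 0.6]
finger_gap: 0.995
t 0.75 tcp [0.3212 0.3969 0.2816] yheading 33.3 q6 0.09 x [ 0.  0. -1.] F [ 0.4 -0.3  0.6] gap 0.995
delta tool [ 0.0016 -0.0146  0.2021]
turn rad about x 0.5376
```

```bash
python3 -m crank '[[0.085,0,0.005,0.045,0.11],[0.085,0,0.012,0.045,0.11],[0.085,0,0.015,0.045,0.11],[0.085,0,0.02,0.045,0.11],[0.085,0,0.02,0.025,0.1]]'; python3 -m crank '[[0.085,0,0,0,0]]'; python3 -c "
from h import *
go([.50,.22,.28],2.5); d=shot('wrist','w1.png'); np.save('w1.npy',cloud(d))"
```

```text
t: 1.25
tcp_pos: [0.4667, 0.2294, 0.2814]
tool_rot: [0.49, 0.509, -0.49, 0.51]
force: [0.7, 0.5, -0.2]
finger_gap: 0.996
t: 1.35
tcp_pos: [0.4687, 0.2292, 0.2814]
tool_rot: [0.491, 0.509, -0.49, 0.511]
force: [0.5, 0.5, -0.6]
finger_gap: 0.994
t 1.35 tcp [0.4687 0.2292 0.2814] yheading 2.26 q6 0.202 x [ 0.003 -0.001 -1.   ] F [ 0.5  0.5 -0.6] gap 0.994
delta tool [0.0015 0.0309 0.0104]
turn rad about x -0.0041
```

View pics/w1.png

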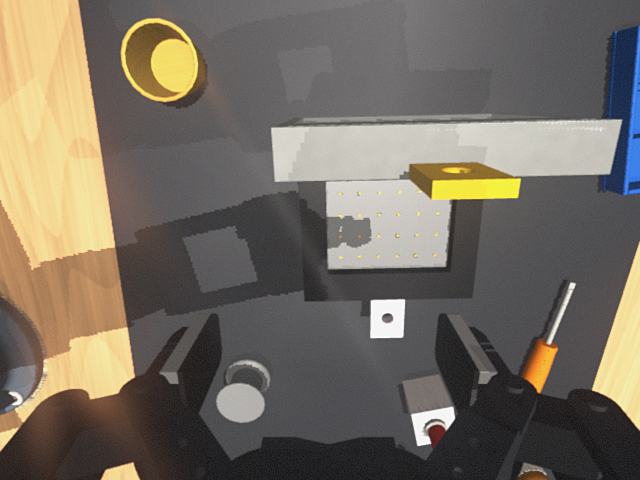

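The wrist view shows the ear hole at about (387,318), the fixture's front edge along row 298 from column 303 to 474, and the recess floor over (327..450, 180..270). The lid is upright with its yellow tab at (465,180).

```bash
python3 - <<'E'
from h import *
d=shot('wrist','w2.png'); im=d['image']; hsv=cv2.cvtColor(im,cv2.COLOR_BGR2HSV)
g=cv2.cvtColor(im,cv2.COLOR_BGR2GRAY)
m=cv2.inRange(hsv,(0,0,150),(180,50,255)); 
e=np.zeros_like(m); e[290:345,365:412]=m[290:345,365:412]
cs,_=cv2.findContours(e,cv2.RETR_CCOMP,cv2.CHAIN_APPROX_NONE); cs=sorted(cs,key=cv2.contourArea)[::-1]
bx=cv2.boxPoints(cv2.minAreaRect(cs[0]));q=np.array([onz(d,u,v,.058) for u,v in bx]);print('ear',q.round(4).tolist(),q.mean(0))
for c in cs[1:3]:
    if len(c)>5: x=c[:,0].mean(0); print('hole',x,cv2.contourArea(c),onz(d,*x,.058))
f=np.zeros_like(m); f[180:272,320:460]=cv2.inRange(hsv,(0,0,90),(180,60,255))[180:272,320:460]
f=cv2.morphologyEx(f,cv2.MORPH_CLOSE,np.ones((25,25)))
c=max(cv2.findContours(f,0,1)[0],key=cv2.contourArea)
# floor bottom & side edges by per-row/col
cols=np.arange(340,445,5); bot=[f[:272,u].nonzero()[0].max() for u in cols]
L=np.array([onz(d,u,v+.5,.045) for u,v in zip(cols,bot)]); p=np.polyfit(L[:,0],L[:,1],1); print('floor front edge slope deg',np.degrees(np.arctan(p[0])),'y at .53',np.polyval(p,.53))
rows=np.arange(200,262,4)
R_=np.array([onz(d,f[v].nonzero()[0].max()+.5,v,.045) for v in rows]); L_=np.array([onz(d,f[v].nonzero()[0].min()-.5,v,.045) for v in rows])
L6=np.array([onz(d,f[v].nonzero()[0].min()-.5,v,.060) for v in rows])
for n,a in (('R',R_),('L45',L_),('L60',L6)):
    p=np.polyfit(a[:,1],a[:,0],1); print(n,'dx/dy deg',np.degrees(np.arctan(p[0])),'x at .2',np.polyval(p,.2))
P=cloud(d)
m=(P[...,2]>.17)&(P[...,2]<.3)&(np.indices((480,640))[0]<205)&(np.indices((480,640))[1]>270)&(np.indices((480,640))[1]<625)
print('lid pts',np.percentile(P[m],[1,50,99],axis=0).round(3))
ym=cv2.inRange(hsv,(20,150,120),(32,255,255))>0; ym[:,:400]=0; ym[:150]=0;ym[215:]=0
print('tab',np.percentile(P[ym],[2,50,98],axis=0).round(3)); print('up-facing tab edge',onz(d,465,190,.268))
E
```

```text
ear [[0.5189, 0.1201, 0.058], [0.5555, 0.1216, 0.058], [0.5606, 0.0744, 0.058], [0.5227, 0.0727, 0.058]] [0.53941831 0.09719942 0.058     ]
hole [388.96666667 319.4       ] 92.0 [0.5392713 0.0983772 0.058    ]
floor front edge slope deg 3.564426986872242 y at .53 0.15132492076328466
R dx/dy deg -9.188515557733236 x at .2 0.5958171479792567
L45 dx/dy deg -8.396607103007296 x at .2 0.46641402992183306
L60 dx/dy deg -8.396607103007508 x at .2 0.46696229604450157
lid pts [[0.439 0.276 0.184]
 [0.526 0.293 0.22 ]
 [0.615 0.311 0.268]]
tab [[0.511 0.278 0.225]
 [0.529 0.285 0.267]
 [0.545 0.288 0.269]]
up-facing tab edge [0.52154693 0.28352498 0.268     ]
```

```bash
python3 -m crank '[[0.085,0,0,0.05,0.02],[0.085,0,0,0.05,0.02],[0.085,0.0,0,0.05,0.02],[0.085,0,0,0.05,0.02],[0.085,0,0.01,0.05,0.02]]'; python3 -m crank '[[0.085,0.01,0.01,0.05,0],[0.085,0.01,0.01,0.05,0],[0.085,0.01,0.01,0.05,0],[0.085,0.01,0,0.05,0],[0.085,0.01,0,0.02,0]]';python3 -m crank '[[0.085,0,0,0,0]]'; python3 -c "
from h import *
go([.497,-.3024,.25],-3.5); d=shot('wrist','w3.png')"
```

```text
t: 1.95
tcp_pos: [0.4747, -0.0169, 0.2813]
tool_rot: [-0.513, -0.488, 0.513, -0.486]
force: [1.6, 0.4, -0.2]
finger_gap: 0.992
t: 2.45
tcp_pos: [0.4944, -0.2346, 0.2323]
tool_rot: [-0.513, -0.486, 0.514, -0.487]
force: [0.2, 1.1, 0.1]
finger_gap: 1.0
t: 2.55
tcp_pos: [0.4933, -0.2329, 0.2312]
tool_rot: [-0.513, -0.487, 0.514, -0.485]
force: [-0.2, 0.2, 0.3]
finger_gap: 0.998
t 2.55 tcp [ 0.4933 -0.2329  0.2312] yheading -3.18 q6 -0.59 x [-0.002  0.001 -1.   ] F [-0.2  0.2  0.3] gap 0.998
delta tool [-0.0189  0.0075  0.0692]
turn rad about x 0.0056
```

View pics/w3.png

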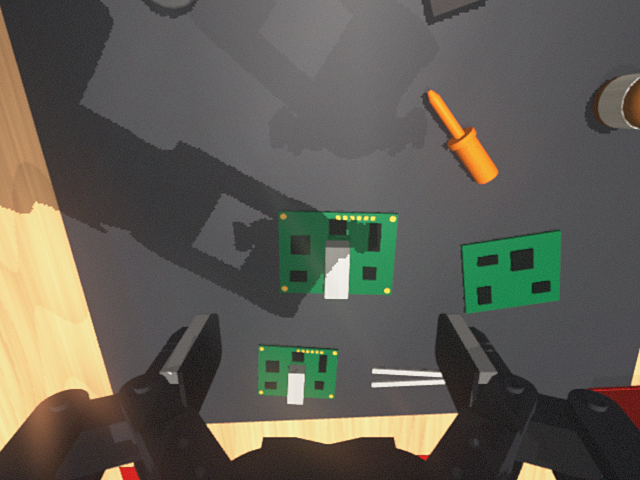

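The wanted board sits at (281..397, 212..295), with its connector at (338,268). The look-alike is at (298,372).

```bash
cat > brd.py <<'E'
from h import *
d=shot('wrist'); im=d['image']; hsv=cv2.cvtColor(im,cv2.COLOR_BGR2HSV)
m=cv2.inRange(hsv,(40,60,20),(90,255,255)); m[:,:250]=0;m[:,420:]=0;m[:195]=0;m[310:]=0
m=cv2.morphologyEx(m,cv2.MORPH_CLOSE,np.ones((21,21)))
c=max(cv2.findContours(m,0,1)[0],key=cv2.contourArea); ap=cv2.approxPolyDP(cv2.convexHull(c),6,True)[:,0]; print(ap.tolist())
q=np.array([onz(d,u,v,.005) for u,v in ap]);print(q.round(4).tolist(),q.mean(0))
for i in range(len(q)): v=q[(i+1)%len(q)]-q[i]; print(np.linalg.norm(v).round(4),np.degrees(np.arctan2(v[1],v[0])).round(1))
P=cloud(d); k=(P[...,2]>.02)&(P[...,2]<.035)&(np.indices((480,640))[0]>225)&(np.indices((480,640))[0]<302)&(abs(np.indices((480,640))[1]-338)<25)
u,v=np.indices((480,640))[1][k],np.indices((480,640))[0][k]; r=cv2.minAreaRect(np.stack([u,v],1).astype(np.float32)); print('conn px',r,onz(d,*r[0],.027))
bx=np.array([onz(d,*b,.027) for b in cv2.boxPoints(r)]); print(bx.round(4).tolist())
E
python3 brd.py
```

```text
[[278, 213], [397, 215], [391, 295], [280, 293]]
[[0.4422, -0.2439, 0.005], [0.5614, -0.2524, 0.005], [0.5553, -0.3414, 0.005], [0.4358, -0.3327, 0.005]] [ 0.498674   -0.29258834  0.005     ]
0.1195 -4.1
0.0893 -93.9
0.1198 175.8
0.089 85.9
conn px ((336.17388916015625, 273.1312255859375), (24.127473831176758, 54.00128173828125), 2.0454084873199463) [ 0.49747604 -0.30288905  0.027     ]
[[0.4828, -0.3316, 0.027], [0.4881, -0.2734, 0.027], [0.5114, -0.2755, 0.027], [0.5073, -0.3339, 0.027]]
```

```bash
python3 -m crank '[[0.06,0.02,0.004,0.035,0.016],[0.06,0.03,0.004,0.035,0],[0.06,0.04,0,0,0],[0.06,0.04,0,0,0],[0.06,0.02,0,0,0]]'; python3 -m crank '[[0.06,0,0,0,0],[0.06,0,0,0,0]]'; python3 -c "
from h import *
go([.4975,-.3033,.009],-4.1); d=shot('wrist','w4.png')"
```

```text
t: 3.15
tcp_pos: [0.4967, -0.2986, 0.0803]
tool_rot: [0.517, 0.485, -0.517, 0.481]
force: [-1.0, 0.5, -0.2]
finger_gap: 0.701
t: 3.35
tcp_pos: [0.4984, -0.3007, 0.0835]
tool_rot: [0.517, 0.483, -0.516, 0.483]
force: [0.5, -0.9, 0.9]
finger_gap: 0.699
t 3.35 tcp [ 0.4984 -0.3007  0.0835] yheading -3.87 q6 -0.668 x [ 0. -0. -1.] F [ 0.5 -0.9  0.9] gap 0.699
delta tool [ 0.0745 -0.0008  0.0026]
turn rad about x 0.0041
```

View pics/w4.png

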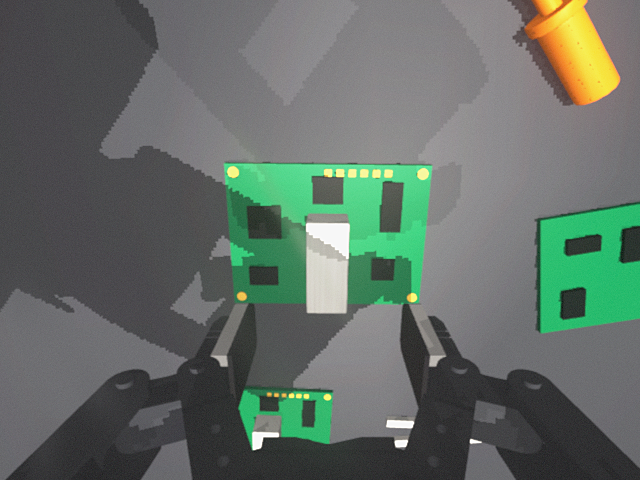

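The connector (column 327) is centred between the pads (328), so I'll descend.

```bash
python3 -m crank '[[0.06,0.02,0,0.002,0.004],[0.06,0.025,-0.001,0,0],[0.06,0.02,0,0,0],[0.06,0.008,0,0,0],[0.06,0,0,0,0]]' 40; python3 -c "
from h import *
go([.4975,-.3033,.009],-4.1)"; python3 -m crank '[[0.0,0,0,0,0],[0,0,0,0,0],[0,0,0,0,0],[0,0,0,0,0],[0,0,0,0,0]]' 40;python3 -c "
from h import *
go([.4975,-.3033,.009],-4.1);shot('wrist','w5.png')"
```

```text
t: 3.9
tcp_pos: [0.4969, -0.304, 0.0102]
tool_rot: [0.518, 0.481, -0.518, 0.482]
force: [0.0, -1.2, -0.2]
finger_gap: 0.7
t 3.9 tcp [ 0.4969 -0.304   0.0102] yheading -4.21 q6 -0.667 x [ 0.001 -0.    -1.   ] F [ 0.  -1.2 -0.2] gap 0.7
delta tool [ 0.0012  0.0006 -0.0007]
turn rad about x -0.0019
t: 4.4
tcp_pos: [0.4973, -0.3048, 0.0111]
tool_rot: [0.518, 0.48, -0.518, 0.482]
force: [-0.1, 1.2, 5.9]
finger_gap: 0.272
t 4.4 tcp [ 0.4973 -0.3048  0.0111] yheading -4.24 q6 -0.668 x [ 0.002 -0.002 -1.   ] F [-0.1  1.2  5.9] gap 0.272
delta tool [ 0.0021  0.0001 -0.0015]
turn rad about x -0.0025
```

View pics/w5.png

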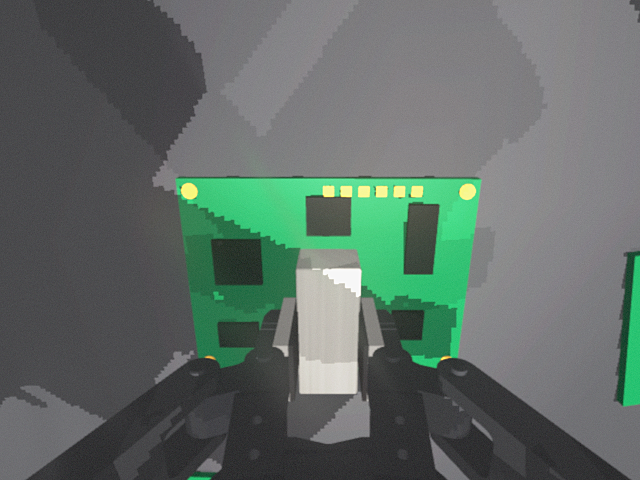

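```bash
python3 -m crank '[[0.0,-0.02,0,0,0],[0,-0.04,0,0,0],[0,-0.05,0,0,0],[0,-0.05,0,0,0],[0,-0.04,0,0,0]]' 60; python3 -c "
from h import *
go([.5328,.1587,.2],3.4);d=shot('scene');cv2.imwrite('pics/s5.png',cv2.resize(d['image'][60:330,80:440],None,fx=2.2,fy=2.2));d=shot('top');cv2.imwrite('pics/t5.png',cv2.resize(d['image'][140:380,250:570],None,fx=2.4,fy=2.4))"
```

```text
t: 4.95
tcp_pos: [0.4965, -0.3042, 0.2126]
tool_rot: [0.518, 0.48, -0.518, 0.482]
force: [1.8, -0.1, -2.0]
finger_gap: 0.265
t 4.95 tcp [ 0.4965 -0.3042  0.2126] yheading -4.24 q6 -0.667 x [ 0.002 -0.002 -1.   ] F [ 1.8 -0.1 -2. ] gap 0.265
delta tool [ 0.0119  0.002  -0.4644]
turn rad about x -0.1333
```

View pics/s5.png

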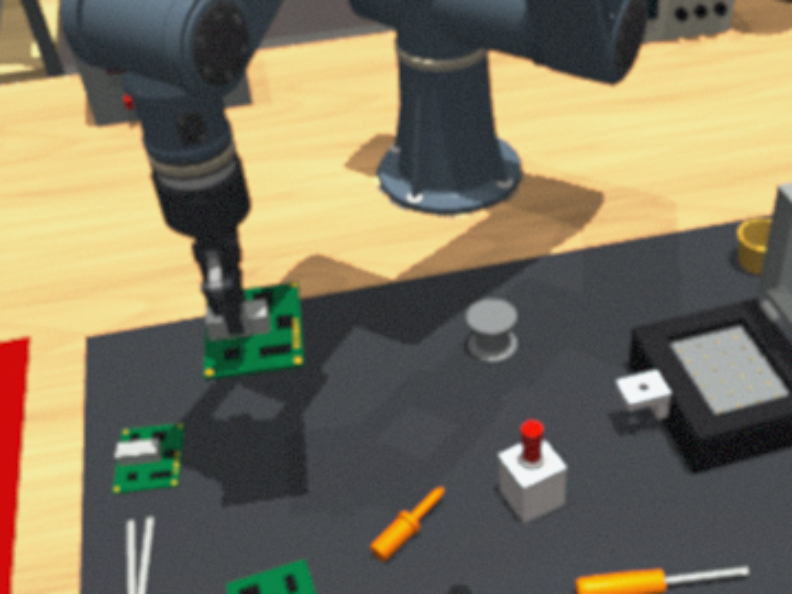

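View pics/t5.png

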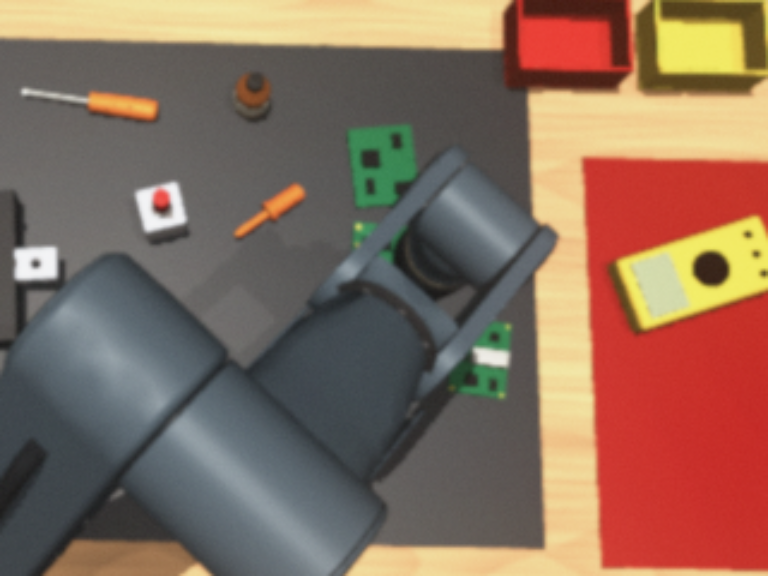

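```bash
python3 -m crank '[[0.0,0,0.003,-0.03,-0.026],[0,0,0.004,-0.05,-0.026],[0,0,0.005,-0.05,-0.026],[0,0,0.005,-0.05,-0.026],[0,0,0.006,-0.05,-0.026]]' 60;python3 -m crank '[[0.0,0,0.005,-0.05,0],[0,0,0.005,-0.05,0],[0,0,0.005,-0.05,0],[0,0.003,0.005,-0.05,0],[0,0.003,0.005,-0.03,0]]';python3 -m crank '[[0.0,0.003,0,0,0],[0,0,0,0,0]]'; python3 -c "
from h import *
go([.5328,.1887,.056],3.4);d=shot('wrist','w6.png')"
```

```text
t: 5.55
tcp_pos: [0.5221, -0.0735, 0.2084]
tool_rot: [0.485, 0.515, -0.486, 0.513]
force: [2.1, -1.0, -1.6]
finger_gap: 0.259
t: 6.05
tcp_pos: [0.5335, 0.1577, 0.2024]
tool_rot: [0.485, 0.515, -0.486, 0.514]
force: [-0.5, -0.2, -1.8]
finger_gap: 0.263
t: 6.25
tcp_pos: [0.5338, 0.1547, 0.1991]
tool_rot: [0.484, 0.515, -0.486, 0.514]
force: [-0.0, -0.7, -2.2]
finger_gap: 0.265
t 6.25 tcp [0.5338 0.1547 0.1991] yheading 3.33 q6 0.024 x [-0.004 -0.001 -1.   ] F [-0.  -0.7 -2.2] gap 0.265
delta tool [ 0.143   0.0015 -0.0341]
turn rad about x -0.0012
```

View pics/w6.png

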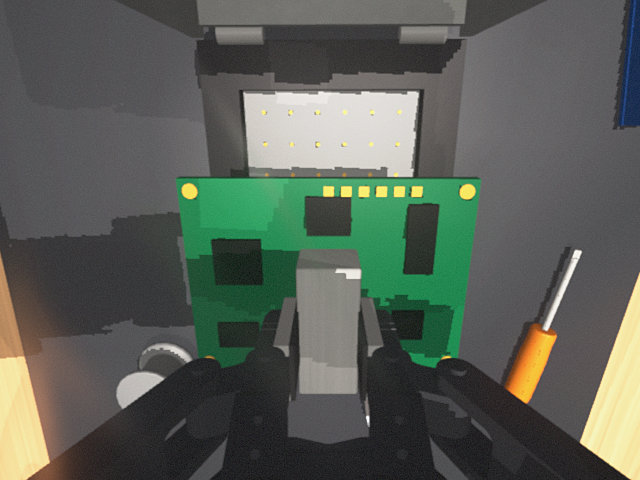

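The board is held level over the front of the recess. The recess floor is visible at columns 245..418 in rows 91..178 and looks parallel to the board. I'll measure both in this same image.

```bash
cat > rec.py <<'E'
from h import *
d=shot('wrist'); im=d['image']; g=cv2.cvtColor(im,cv2.COLOR_BGR2GRAY)
f=(cv2.GaussianBlur(g,(3,3),0)>110).astype(np.uint8)*255; f[:80]=0;f[178:]=0;f[:,:230]=0;f[:,435:]=0
f=cv2.morphologyEx(f,cv2.MORPH_CLOSE,np.ones((15,15)))
cols=np.arange(260,405,5); rows=np.arange(100,160,4)
def fit(px,z,ax,at,n):
    a=np.array([onz(d,u,v,z) for u,v in px]); o=1-ax
    p=np.polyfit(a[:,ax],a[:,o],1); r=a[:,o]-np.polyval(p,a[:,ax]); print(n,'slope deg',np.degrees(np.arctan(p[0])).round(2),'at',np.polyval(p,at).round(4),'res',r.std().round(4), np.mean(px,0).round(1))
fit([(u,f[:,u].nonzero()[0].min()-.5) for u in cols],.045,0,.53,'back y')
fit([(f[v].nonzero()[0].max()+.5,v) for v in rows],.045,1,.23,'right x')
fit([(f[v].nonzero()[0].min()-.5,v) for v in rows],.045,1,.23,'left x')
# board back edge + side edges
st=manip.sense(); zb=st['tcp_pos'][2]-.0111+.005
h=cv2.inRange(cv2.cvtColor(im,cv2.COLOR_BGR2HSV),(40,60,20),(90,255,255)); h[:165]=0
h=cv2.morphologyEx(h,cv2.MORPH_CLOSE,np.ones((9,9)))
fit([(u,h[:,u].nonzero()[0].min()-.5) for u in range(215,450,10)],zb,0,.53,'board back')
fit([(h[v,:320].nonzero()[0].min()-.5,v) for v in range(215,310,5)],zb,1,.17,'b left')
fit([(h[v].nonzero()[0].max()+.5,v) for v in range(215,310,5)],zb,1,.17,'b right')
go([.5328,.1887,.056],3.4)
E
python3 rec.py
```

```text
back y slope deg 7.27 at 0.2544 res 0.0014 [330.   82.4]
right x slope deg -3.5 at 0.5949 res 0.0003 [415. 128.]
left x slope deg -3.32 at 0.4667 res 0.0002 [244.4 128. ]
board back slope deg 3.06 at 0.211 res 0.0001 [330.  176.5]
b left slope deg -3.48 at 0.4736 res 0.0002 [185.3 260. ]
b right slope deg -3.11 at 0.5934 res 0.0001 [470.5 260. ]
t 6.35 tcp [0.5346 0.1533 0.1998] yheading 3.16 q6 0.024 x [-0.002 -0.001 -1.   ] F [ 0.3  0.6 -1.2] gap 0.265
delta tool [ 0.1438  0.0004 -0.0355]
turn rad about x -0.0041
```

```bash
python3 - <<'E'
from h import *
d=shot('wrist'); im=d['image']; g=cv2.cvtColor(im,cv2.COLOR_BGR2GRAY)
for u in (270,300,330,360,390): print(u,g[70:105:1,u].tolist())
for v in (88,90,91,92): print(v,onz(d,330,v,.045)[1].round(4),onz(d,330,v,.06)[1].round(4))
cv2.imwrite('pics/w6c.png',cv2.resize(im[0:190,180:480],None,fx=2.6,fy=2.6,interpolation=cv2.INTER_CUBIC))
E
```

```text
270 [80, 108, 103, 107, 103, 103, 105, 100, 109, 105, 108, 105, 104, 103, 101, 103, 106, 93, 65, 100, 111, 111, 159, 215, 218, 212, 213, 211, 215, 212, 212, 211, 212, 213, 213]
300 [64, 56, 59, 58, 58, 61, 60, 64, 61, 62, 67, 88, 113, 116, 115, 113, 109, 83, 86, 129, 135, 179, 236, 231, 229, 230, 228, 228, 230, 229, 229, 229, 230, 224, 216]
330 [57, 74, 99, 97, 100, 94, 94, 104, 115, 116, 114, 112, 114, 109, 112, 117, 107, 86, 84, 114, 171, 229, 225, 223, 220, 221, 221, 222, 221, 220, 222, 221, 222, 219, 222]
360 [114, 111, 113, 109, 109, 113, 113, 114, 110, 113, 114, 113, 110, 111, 109, 116, 101, 69, 90, 150, 197, 208, 226, 225, 223, 221, 221, 224, 223, 222, 220, 222, 218, 219, 224]
390 [49, 83, 113, 112, 108, 112, 107, 112, 113, 108, 111, 110, 114, 113, 108, 115, 98, 63, 93, 109, 111, 164, 226, 223, 220, 221, 220, 219, 218, 219, 220, 219, 221, 218, 221]
88 0.2502 0.2494
90 0.2488 0.2482
91 0.2482 0.2475
92 0.2475 0.2469
```

View pics/w6c.png

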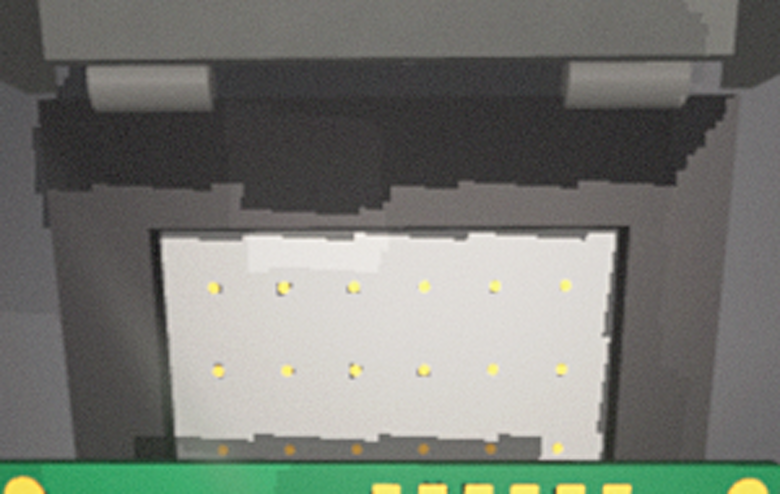

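```bash
python3 -m crank '[[0.0,0,0,-0.02,-0.004],[0,0.02,0.001,-0.015,0],[0,0.03,0,0,0],[0,0.03,0,0,0],[0,0.02,0,0,0]]' 60;python3 -m crank '[[0.0,0.01,0,0,0],[0,0.005,0,0,0],[0,0,0,0,0]]'; python3 -c "
from h import *
go([.5334,.1883,.056],3.3);d=shot('wrist','w7.png')"
```

```text
t: 6.9
tcp_pos: [0.5337, 0.1877, 0.099]
tool_rot: [0.485, 0.515, -0.486, 0.514]
force: [-1.1, -0.3, -1.8]
finger_gap: 0.265
t: 7.2
tcp_pos: [0.5347, 0.1887, 0.0857]
tool_rot: [0.485, 0.514, -0.485, 0.515]
force: [0.4, 0.3, -1.2]
finger_gap: 0.266
t 7.2 tcp [0.5347 0.1887 0.0857] yheading 3.37 q6 0.083 x [ 0. -0. -1.] F [ 0.4  0.3 -1.2] gap 0.266
delta tool [ 0.0297 -0.0013  0.0003]
turn rad about x 0.0012
```

View pics/w7.png

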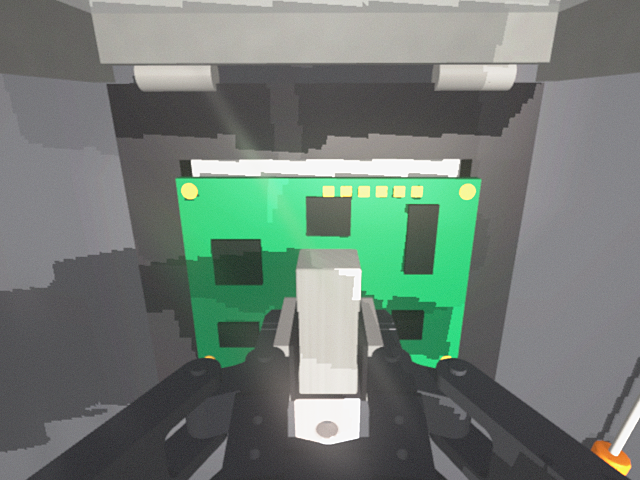

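```bash
python3 -m crank '[[0.0,0.01,-0.001,0,0],[0,0.008,0,0,0],[0,0.006,0,0,0],[0,0.003,0,0,0],[0,0,0,0,0]]'; python3 -c "
from h import *
go([.5334,.1883,.056],3.3);d=shot('wrist','w8.png')"
```

```text
t: 7.75
tcp_pos: [0.5329, 0.1893, 0.058]
tool_rot: [0.484, 0.515, -0.485, 0.515]
force: [-0.8, -0.4, -1.5]
finger_gap: 0.261
t 7.75 tcp [0.5329 0.1893 0.058 ] yheading 3.45 q6 0.084 x [-0.001 -0.    -1.   ] F [-0.8 -0.4 -1.5] gap 0.261
delta tool [0.002  0.0005 0.001 ]
turn rad about x 0.0025
```

View pics/w8.png

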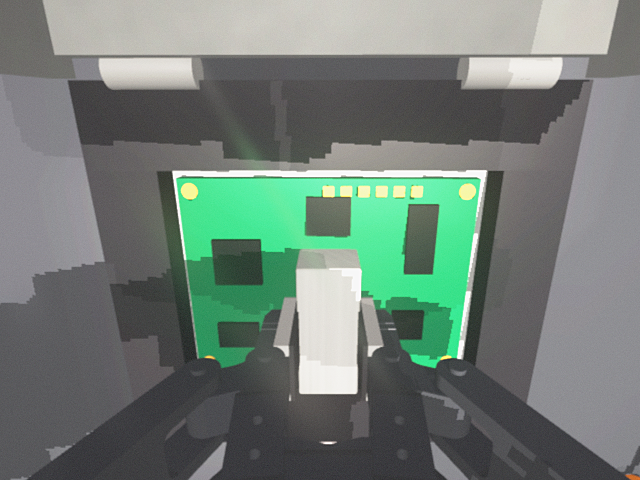

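The board (columns 177..480) is inside the recess rim (160..503) and nearly on the floor. I'll lower it the rest of the way, watching the force.

```bash
python3 -m crank '[[0.0,0.002,0,0.001,0],[0,0.001,0,0,0],[0,0,0,0,0]]'; python3 -m crank '[[0.0,0.001,0,0,0],[0,0.0,0,0,0]]'; 
```

```text
t: 8.1
tcp_pos: [0.5337, 0.1883, 0.0563]
tool_rot: [0.485, 0.515, -0.485, 0.515]
force: [-1.0, 0.1, 2.4]
finger_gap: 0.265
t: 8.3
tcp_pos: [0.5337, 0.1883, 0.0562]
tool_rot: [0.485, 0.515, -0.484, 0.515]
force: [-2.1, -1.0, 9.3]
finger_gap: 0.265
```

Contact is at 9 N, so it's seated. I'll release slowly, then look.

```bash
python3 -m crank '[[0.03,0,0,0,0],[0.04,0,0,0,0],[0.05,0,0,0,0],[0.05,0,0,0,0]]';  python3 -m crank '[[0.05,-0.01,0,0,0],[0.05,-0.02,0,0,0],[0.05,-0.03,0,0,0],[0.05,-0.03,0,0,0],[0.05,-0.03,0,0,0]]'; python3 -c "
from h import *
go([.5334,.1883,.3],3.3);d=shot('wrist','w9.png'); shot('scene','s9.png')"
```

```text
t: 8.7
tcp_pos: [0.5333, 0.1883, 0.0544]
tool_rot: [0.485, 0.515, -0.485, 0.515]
force: [-0.0, 0.6, -0.4]
finger_gap: 0.587
t: 9.2
tcp_pos: [0.5332, 0.1883, 0.1763]
tool_rot: [0.485, 0.515, -0.485, 0.515]
force: [1.3, 0.0, -0.4]
finger_gap: 0.587
t 9.2 tcp [0.5332 0.1883 0.1763] yheading 3.44 q6 0.082 x [ 0.  0. -1.] F [ 1.3  0.  -0.4] gap 0.587
delta tool [-0.1237  0.0002 -0.    ]
turn rad about x 0.0024
```

View pics/w9.png

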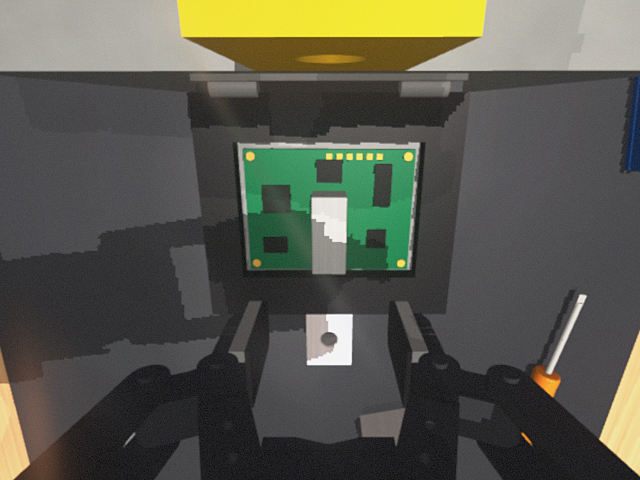

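View pics/s9.png

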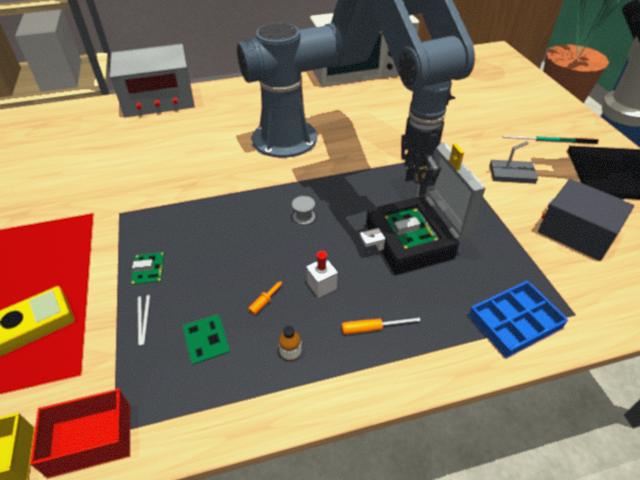

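The board is seated squarely in the recess, with its connector end (329,270) towards the ear and its hole at (330,339). The lid is still open. I'll go up and over behind the lid.

```bash
python3 - <<'E'
from h import *
d=shot('wrist');g=cv2.cvtColor(d['image'],cv2.COLOR_BGR2GRAY)
m=(g[328:352,318:342]<110).astype(np.uint8); n,l,s,c=cv2.connectedComponentsWithStats(m); i=1+np.argmax(s[1:,4]); u,v=c[i]+[318,328]; print(s[i],u,v,onz(d,u,v,.058))
E
python3 -m crank '[[0.0,-0.04,0,0,0],[0,-0.05,0,0,0],[0,-0.05,0,0,0],[0,-0.045,0,0,0],[0,0,0,-0.045,0]]'; python3 -m crank '[[0.0,0,0,-0.045,0],[0,0,0,-0.045,0],[0,0,0,-0.045,0],[0,0,0,0,0],[0,0,0,0,0]]'; python3 -c "
from h import *
go([.523,.363,.212],3.4)"
```

```text
[  0   3  13  12 134] 323.4925373134328 336.5223880597015 [0.53956759 0.09856161 0.058     ]
t: 9.85
tcp_pos: [0.5349, 0.2305, 0.3663]
tool_rot: [0.49, 0.51, -0.483, 0.517]
force: [1.3, 0.9, -0.7]
finger_gap: -0.0
t: 10.35
tcp_pos: [0.5216, 0.3685, 0.3578]
tool_rot: [0.483, 0.516, -0.485, 0.515]
force: [0.3, -0.6, 0.6]
finger_gap: -0.001
t 10.35 tcp [0.5216 0.3685 0.3578] yheading 3.57 q6 0.379 x [-0.003 -0.002 -1.   ] F [ 0.3 -0.6  0.6] gap -0.001
delta tool [0.1458 0.0015 0.0053]
turn rad about x 0.0029
```

```bash
python3 -m crank '[[0.0,0.045,0.0015,0,0],[0,0.045,0,0,0],[0,0.04,0,0,0],[0,0.015,0,0,0],[0,0,0,0,0]]'; python3 -c "
from h import *
go([.525,.33,.212],3.4);shot('scene','s10.png')"
```

```text
t: 10.85
tcp_pos: [0.5222, 0.3651, 0.2108]
tool_rot: [0.482, 0.515, -0.488, 0.513]
force: [0.3, -0.0, 0.3]
finger_gap: -0.0
t 10.85 tcp [0.5222 0.3651 0.2108] yheading 3.31 q6 0.378 x [-0.008 -0.004 -1.   ] F [ 0.3 -0.   0.3] gap -0.0
delta tool [-0.0011  0.0008  0.0352]
turn rad about x -0.0015
```

View pics/s10.png

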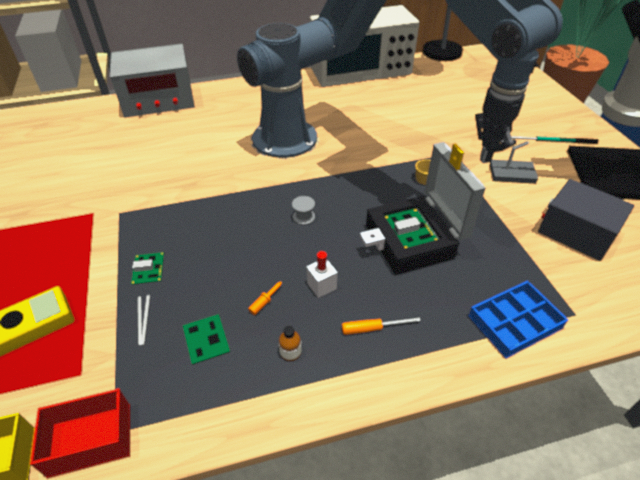

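```bash
python3 -m crank '[[0.0,0,0,0.025,0],[0,0,0,0.015,0],[0,0,0,0.015,0],[0,0,0,0.015,0],[0,0,0,0.015,0]]'; python3 -c "
from h import *
go([.5275,.28,.212],3.4);shot('scene','s11.png')"
```

```text
t: 11.4
tcp_pos: [0.5302, 0.2827, 0.216]
tool_rot: [0.486, 0.514, -0.484, 0.515]
force: [0.2, 1.8, 0.4]
finger_gap: -0.004
t 11.4 tcp [0.5302 0.2827 0.216 ] yheading 3.42 q6 0.244 x [ 0.003  0.002 -1.   ] F [0.2 1.8 0.4] gap -0.004
delta tool [ 0.004  -0.0029  0.0025]
turn rad about x 0.0004
```

View pics/s11.png

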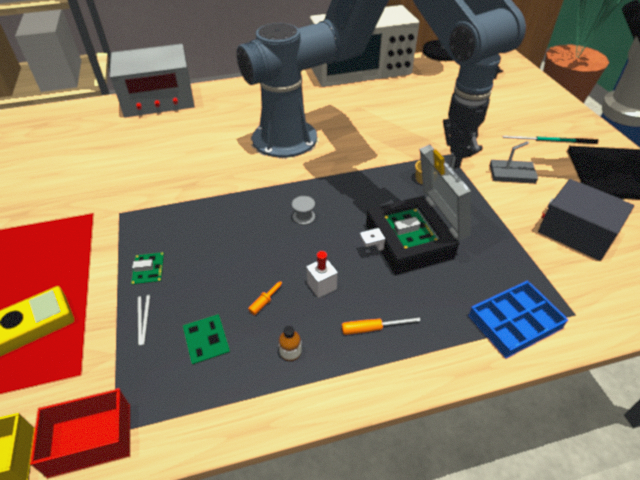

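```bash
python3 -m crank '[[0.0,0.006,-0.001,0.017,0],[0,0.006,-0.001,0.016,0],[0,0.006,-0.001,0.015,0],[0,0.007,0,0.014,0],[0,0.008,0,0.013,0]]'; python3 -c "
from h import *
go([.5322,.2086,.187],3.4)"; python3 -m crank '[[0.0,0.009,0,0.012,0],[0,0.010,0,0.012,0],[0,0.01,0,0.01,0],[0,0.01,0,0.009,0]]'; python3 -c "
from h import *
go([.534,.166,.144],3.4);shot('scene','s12.png')"
```

```text
t: 11.95
tcp_pos: [0.5304, 0.2066, 0.1808]
tool_rot: [0.485, 0.515, -0.485, 0.515]
force: [0.9, 1.8, 0.1]
finger_gap: -0.001
t 11.95 tcp [0.5304 0.2066 0.1808] yheading 3.42 q6 0.116 x [-0.001 -0.    -1.   ] F [0.9 1.8 0.1] gap -0.001
delta tool [-0.0062  0.0019 -0.0019]
turn rad about x 0.0003
t: 12.35
tcp_pos: [0.5327, 0.1643, 0.1414]
tool_rot: [0.484, 0.515, -0.485, 0.514]
force: [-0.1, 1.3, 0.8]
finger_gap: -0.003
t 12.35 tcp [0.5327 0.1643 0.1414] yheading 3.43 q6 0.039 x [-0.002 -0.    -1.   ] F [-0.1  1.3  0.8] gap -0.003
delta tool [-0.0026  0.0014 -0.0016]
turn rad about x 0.0005
```

View pics/s12.png

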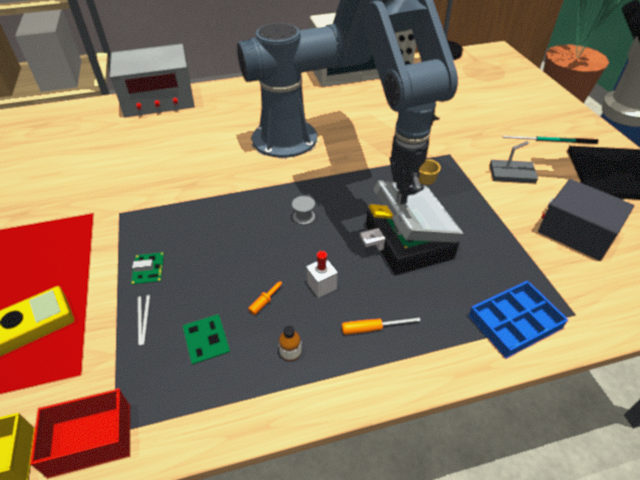

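```bash
python3 -m crank '[[0.0,0.012,0,0.006,0],[0,0.012,0,0.004,0],[0,0.012,0,0.002,0],[0,0.01,0,0,0],[0,0.006,0,0,0]]'; python3 -c "
from h import *
go([.534,.15,.087],3.4)"
```

```text
t: 12.9
tcp_pos: [0.5335, 0.1533, 0.0894]
tool_rot: [0.484, 0.515, -0.485, 0.514]
force: [0.1, -1.6, 1.2]
finger_gap: -0.003
t 12.9 tcp [0.5335 0.1533 0.0894] yheading 3.45 q6 0.018 x [-0.001 -0.    -1.   ] F [ 0.1 -1.6  1.2] gap -0.003
delta tool [0.0024 0.0003 0.0033]
turn rad about x 0.0008
```

```bash
python3 -m crank '[[0.0,0.002,0,0,0],[0,0.002,0,0,0],[0,0.002,0,0,0],[0,0.0,0,0,0]]'
```

```text
t: 13.3
tcp_pos: [0.5334, 0.1534, 0.0879]
tool_rot: [0.484, 0.515, -0.485, 0.515]
force: [-6.1, -2.3, 21.8]
finger_gap: 0.001
```

The lid bottomed out at z=0.088 with 22 N. I'll lift off and look.

```bash
python3 -m crank '[[0.0,-0.03,0,0,0],[0.03,-0.045,0,0,0],[0.05,-0.045,0,0,0],[0.05,-0.02,0,-0.0,0],[0.05,0,0,0,0]]';python3 -m crank '[[0.05,0,0,0,0]]'; python3 -c "
from h import *
go([.605,-.02,.23],3.4);d=shot('wrist','w13.png')"
```

```text
t: 13.8
tcp_pos: [0.5363, 0.154, 0.2287]
tool_rot: [0.487, 0.513, -0.482, 0.517]
force: [0.3, -0.0, -0.4]
finger_gap: 0.585
t: 13.9
tcp_pos: [0.5336, 0.1536, 0.2247]
tool_rot: [0.485, 0.515, -0.485, 0.515]
force: [-0.7, -0.7, 0.3]
finger_gap: 0.589
t 13.9 tcp [0.5336 0.1536 0.2247] yheading 3.46 q6 0.018 x [ 0.  0. -1.] F [-0.7 -0.7  0.3] gap 0.589
delta tool [-0.0053  0.0608  0.1776]
turn rad about x 0.0011
```

View pics/w13.png

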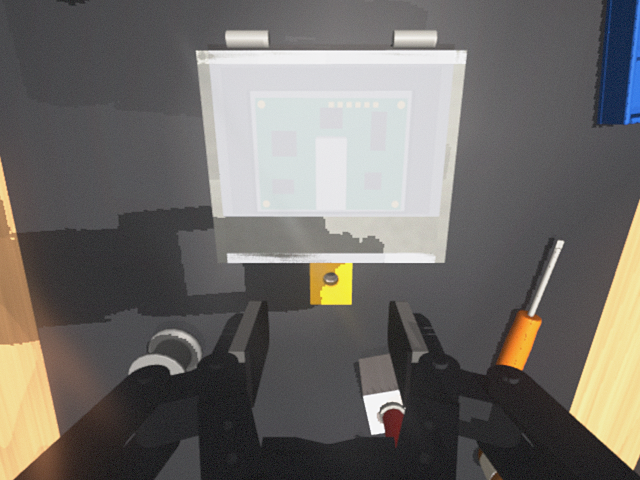

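The lid is shut with the board visible under the window, and the tab hole is at (331,279). I'll measure the hole.

```bash
python3 - <<'E'
from h import *
d=shot('wrist');im=d['image'];hsv=cv2.cvtColor(im,cv2.COLOR_BGR2HSV)
m=cv2.inRange(hsv,(18,120,60),(35,255,255)); m[:255]=0;m[310:]=0;m[:,:300]=0;m[:,365:]=0
cs,_=cv2.findContours(m,cv2.RETR_CCOMP,cv2.CHAIN_APPROX_NONE); cs=sorted(cs,key=cv2.contourArea)[::-1]
for c in cs[:3]:
    e=cv2.minAreaRect(c); print(cv2.contourArea(c),e)
    if len(c)>4: print(cv2.boundingRect(c), onz(d,*e[0],.068).round(4))
q=[onz(d,u,v,.068).round(4).tolist() for u,v in cv2.boxPoints(cv2.minAreaRect(cs[0]))];print(q)
P=cloud(d)
for a,b in ((56,60),(220,250)): print(np.median(P[a:b,230:430].reshape(-1,3),0).round(4))
cv2.imwrite('pics/w13c.png',cv2.resize(im[250:310,290:370],None,fx=8,fy=8))
E
```

```text
1663.5 ((331.9999694824219, 283.4999694824219), (41.99999237060547, 40.99999237060547), -0.0)
(311, 263, 43, 42) [0.5399 0.0939 0.068 ]
137.0 ((331.5, 277.5), (15.0, 11.0), 0.0)
(324, 272, 16, 12) [0.5391 0.0995 0.068 ]
2.0 ((328.0000305175781, 284.0000305175781), (1.4142134189605713, 1.4142134189605713), 45.0)
[[0.5227, 0.0729, 0.068], [0.5209, 0.1118, 0.068], [0.5564, 0.114, 0.068], [0.5596, 0.0752, 0.068]]
[0.5273 0.2683 0.0879]
[0.5343 0.1447 0.088 ]
```

View pics/w13c.png

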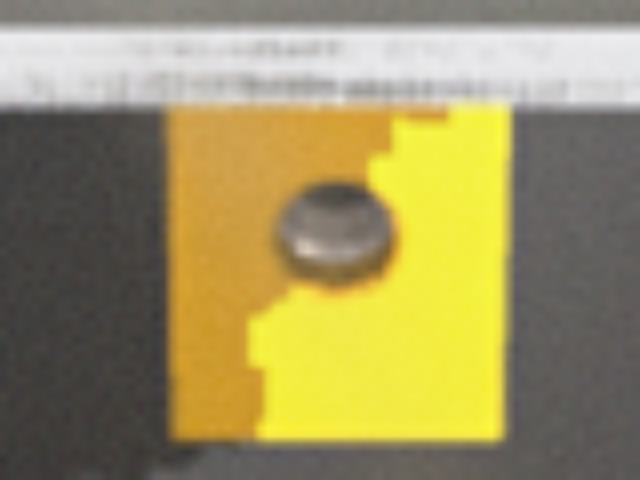

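```bash
python3 -m crank '[[0.05,-0.003,0.015,0.035,0],[0.05,0,0.015,0.035,0],[0.05,0,0.015,0.035,0],[0.05,0,0.015,0.035,0],[0.05,0,0.0,0.01,0]]';python3 -m crank '[[0.05,0,0,0,0],[0.05,0,0,0,0]]'; python3 -c "
from h import *
go([.606,-.046,.23],3.4);d=shot('wrist','w14.png')"
```

```text
t: 14.5
tcp_pos: [0.6044, 0.0036, 0.2256]
tool_rot: [0.485, 0.514, -0.486, 0.514]
force: [0.6, 0.0, -0.4]
finger_gap: 0.589
t: 14.7
tcp_pos: [0.6014, 0.008, 0.2263]
tool_rot: [0.484, 0.516, -0.485, 0.514]
force: [0.0, 0.5, 0.5]
finger_gap: 0.588
t 14.7 tcp [0.6014 0.008  0.2263] yheading 3.43 q6 -0.233 x [-0.004  0.001 -1.   ] F [0.  0.5 0.5] gap 0.588
delta tool [-0.0038  0.0013  0.0542]
turn rad about x 0.0006
```

View pics/w14.png

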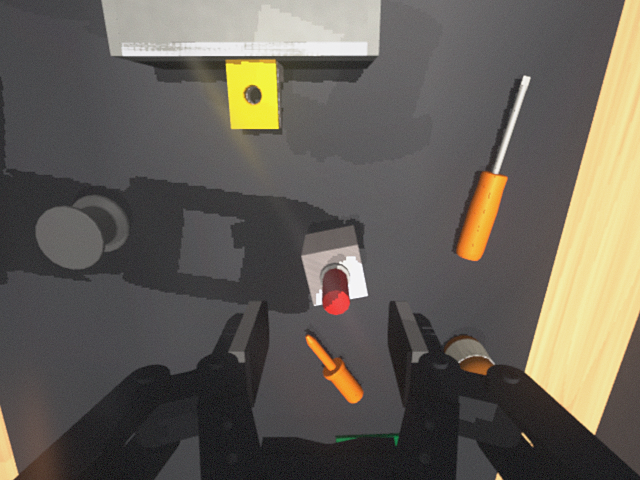

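The red pin top is at (337,301) and its collar at (333,272). The orange decoy is lying at (335,370), and the tab hole is at (253,94).

```bash
python3 - <<'E'
from h import *
d=shot('wrist');im=d['image'];hsv=cv2.cvtColor(im,cv2.COLOR_BGR2HSV)
m=cv2.inRange(hsv,(0,150,150),(6,255,255))|cv2.inRange(hsv,(174,150,150),(180,255,255)); m[:,:310]=0;m[:,365:]=0
n,l,s,c=cv2.connectedComponentsWithStats(m)
for i in range(1,n):
    if s[i,4]>30: print(s[i],c[i])
ys,xs=np.nonzero(m); 
m2=cv2.inRange(hsv,(0,120,50),(8,255,255))|cv2.inRange(hsv,(172,120,50),(180,255,255)); m2[:,:310]=0;m2[:,365:]=0;m2[:255]=0;m2[325:]=0
cc=max(cv2.findContours(m2,0,1)[0],key=cv2.contourArea); x,y,w,h=cv2.boundingRect(cc); print('all red',x,y,w,h)
# top disc: bottom 22mm circle
r=w/2
for u,v in [(x+w/2,y+h-r),(337,301)]: print(onz(d,u,v,.110).round(4))
cv2.imwrite('pics/w14c.png',cv2.resize(im[220:330,290:380],None,fx=6,fy=6))
print('hole',onz(d,253,94,.068).round(4))
E
```

```text
[323 291  27  24 455] [335.83516484 303.26153846]
all red 322 269 28 46
[ 0.6109 -0.0469  0.11  ]
[ 0.6117 -0.0468  0.11  ]
hole [0.5401 0.0982 0.068 ]
```

View pics/w14c.png

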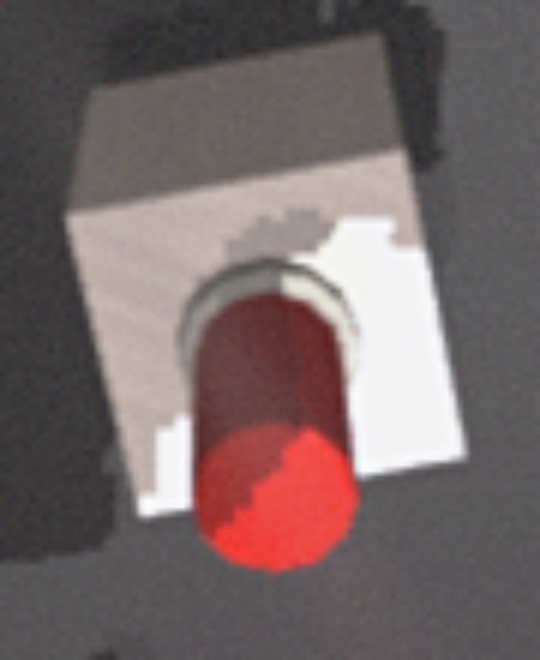

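```bash
python3 -m crank '[[0.06,0,0.003,0.03,0],[0.06,0.02,0.003,0.026,0],[0.06,0.03,0.0,0.0,0],[0.06,0.026,0,0,0],[0.06,0,0,0,0]]';python3 -m crank '[[0.06,0,0,0,0]]'; python3 -c "
from h import *
go([.6105,-.0475,.072],3.4);d=shot('wrist','w15.png')
for u,v in ((328,380),(320,380),(335,380)): print(onz(d,u,v,.11))"
```

```text
t: 15.3
tcp_pos: [0.6088, -0.0464, 0.1481]
tool_rot: [0.483, 0.518, -0.486, 0.512]
force: [-1.0, 0.4, -0.3]
finger_gap: 0.704
t: 15.4
tcp_pos: [0.612, -0.0472, 0.1518]
tool_rot: [0.484, 0.515, -0.484, 0.515]
force: [0.1, -0.6, 0.8]
finger_gap: 0.704
t 15.4 tcp [ 0.612  -0.0472  0.1518] yheading 3.52 q6 -0.321 x [-0.001  0.    -1.   ] F [ 0.1 -0.6  0.8] gap 0.704
delta tool [ 0.0798 -0.0014  0.0002]
turn rad about x 0.0022
[ 0.61639377 -0.1149558   0.11      ]
[ 0.61171417 -0.11525106  0.11      ]
[ 0.62048804 -0.11469747  0.11      ]
```

View pics/w15.png

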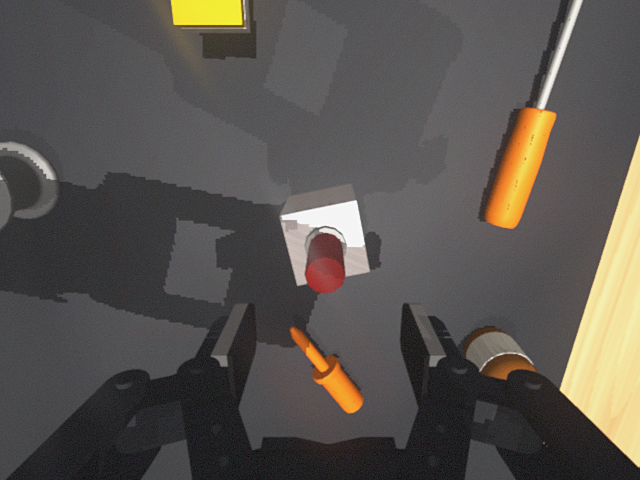

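```bash
python3 -c "
from h import *
d=shot('wrist')
for v in (272,274,276): p=onz(d,324.8,v,.11); print(p.round(4))
print(onz(d,325,238,.066).round(4)); go([*p[:2],.072],3.4)"
```

```text
[ 0.6115 -0.0471  0.11  ]
[ 0.6116 -0.0483  0.11  ]
[ 0.6116 -0.0495  0.11  ]
[ 0.611 -0.043  0.066]
t 15.5 tcp [ 0.6133 -0.0478  0.1533] yheading 3.51 q6 -0.321 x [ 0.003 -0.001 -1.   ] F [0.7 0.7 0. ] gap 0.7
delta tool [ 0.0813 -0.002   0.0015]
turn rad about x 0.0019
```

```bash
python3 -m crank '[[0.06,0.025,-0.001,0.001,0],[0.06,0.025,0,0,0],[0.06,0.02,0,0,0],[0.06,0.01,0,0,0],[0.06,0,0,0,0]]';python3 -m crank '[[0.0,0,0,0,0],[0.0,0,0,0,0],[0.0,0,0,0,0],[0.0,0,0,0,0],[0,0,0,0,0]]' 60; python3 -c "
from h import *
go([.612,-.0475,.072],3.4);d=shot('wrist','w16.png')"
```

```text
t: 16.0
tcp_pos: [0.6111, -0.0492, 0.0715]
tool_rot: [0.485, 0.515, -0.485, 0.515]
force: [-0.2, -0.2, 0.2]
finger_gap: 0.704
t: 16.5
tcp_pos: [0.6122, -0.0497, 0.0732]
tool_rot: [0.485, 0.514, -0.484, 0.516]
force: [-1.0, -0.5, 6.4]
finger_gap: 0.244
t 16.5 tcp [ 0.6122 -0.0497  0.0732] yheading 3.44 q6 -0.323 x [ 0.003 -0.001 -1.   ] F [-1.  -0.5  6.4] gap 0.244
delta tool [ 0.0012 -0.0001 -0.0022]
turn rad about x 0.0007
```

View pics/w16.png

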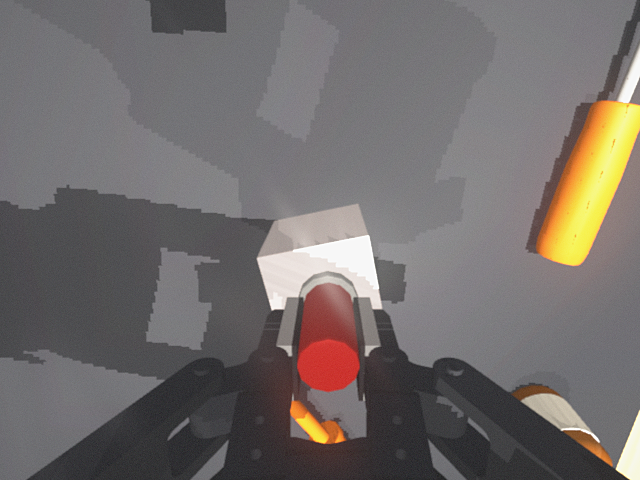

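```bash
python3 -m crank '[[0.0,-0.01,0,0,0],[0,-0.02,0,0,0],[0,-0.03,0,0,0],[0,-0.03,0,0,0],[0,-0.02,0,0,0]]';python3 -m crank '[[0,0,0,0,0]]'; python3 -c "
from h import *
go([.539,.098,.18],3.4);d=shot('wrist','w17.png');st=manip.sense(); zt=st['tcp_pos'][2]-.0732+.110
M=R.from_quat(st['tool_rot']).as_matrix()
for v in (362,365,368):
  p=onz(d,328.5,v,zt);print(p.round(4),(M.T@(p-st['tcp_pos'])).round(4))
shot('scene','s17.png')"
```

```text
t: 17.05
tcp_pos: [0.6119, -0.0496, 0.1842]
tool_rot: [0.485, 0.514, -0.484, 0.516]
force: [0.5, -0.8, -1.2]
finger_gap: 0.241
t: 17.15
tcp_pos: [0.6134, -0.05, 0.1853]
tool_rot: [0.486, 0.512, -0.483, 0.517]
force: [0.1, 0.1, 0.1]
finger_gap: 0.241
t 17.15 tcp [ 0.6134 -0.05    0.1853] yheading 3.44 q6 -0.323 x [ 0.007 -0.002 -1.   ] F [0.1 0.1 0.1] gap 0.241
delta tool [ 0.0045 -0.0654 -0.1522]
turn rad about x 0.0007
[ 0.6136 -0.0482  0.2201] [-0.0368  0.0018 -0.0013]
[ 0.6136 -0.0494  0.2201] [-0.0368  0.0018 -0.0001]
[ 0.6137 -0.0506  0.2201] [-0.0368  0.0018  0.0011]
```

View pics/w17.png

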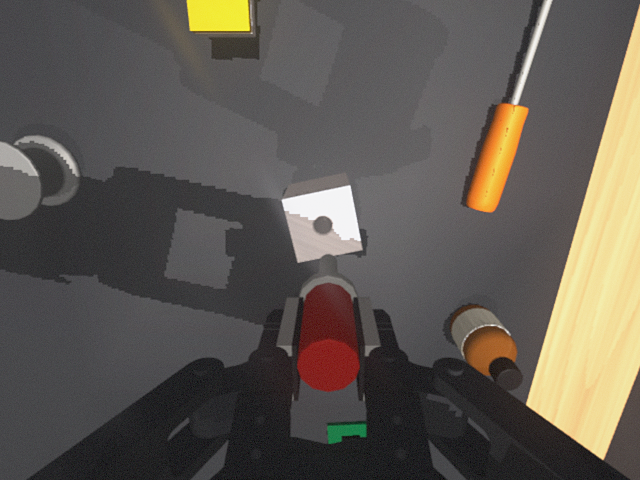

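View pics/s17.png

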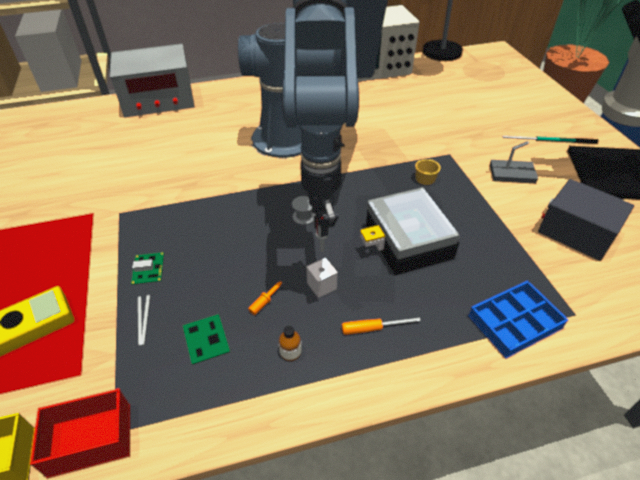

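```bash
python3 -m crank '[[0.0,0,-0.016,-0.038,0],[0,0,-0.016,-0.038,0],[0,0,-0.016,-0.038,0],[0,0,-0.016,-0.038,0],[0,0,0,0,0]]';python3 -m crank '[[0,0.015,0,0,0],[0,0.02,0,0,0],[0,0,0,0,0],[0,0,0,0,0]]'; python3 -c "
from h import *
go([.539,.098,.145],3.4);d=shot('wrist','w18.png');
T=np.linalg.inv(np.array(d['T_tool_cam']))
for x in (.0632,): 
  c=(T@np.array([x,0,0,1]))[:3]; print('pred tip',d['cx']+d['f']*c[0]/-c[2],d['cy']-d['f']*c[1]/-c[2])
cv2.imwrite('pics/w18c.png',cv2.resize(d['image'][180:330,240:420],None,fx=4,fy=4,interpolation=cv2.INTER_CUBIC))"
```

```text
t: 17.75
tcp_pos: [0.5329, 0.1025, 0.1795]
tool_rot: [0.482, 0.519, -0.485, 0.513]
force: [-0.5, -0.0, -0.1]
finger_gap: 0.241
t: 18.15
tcp_pos: [0.5377, 0.098, 0.1456]
tool_rot: [0.484, 0.515, -0.486, 0.514]
force: [-0.6, -0.5, -0.4]
finger_gap: 0.241
t 18.15 tcp [0.5377 0.098  0.1456] yheading 3.41 q6 -0.084 x [-0.003 -0.    -1.   ] F [-0.6 -0.5 -0.4] gap 0.241
delta tool [0.0006 0.0013 0.0001]
turn rad about x 0.0002
pred tip 327.5357583186355 258.6798359688836
```

View pics/w18c.png

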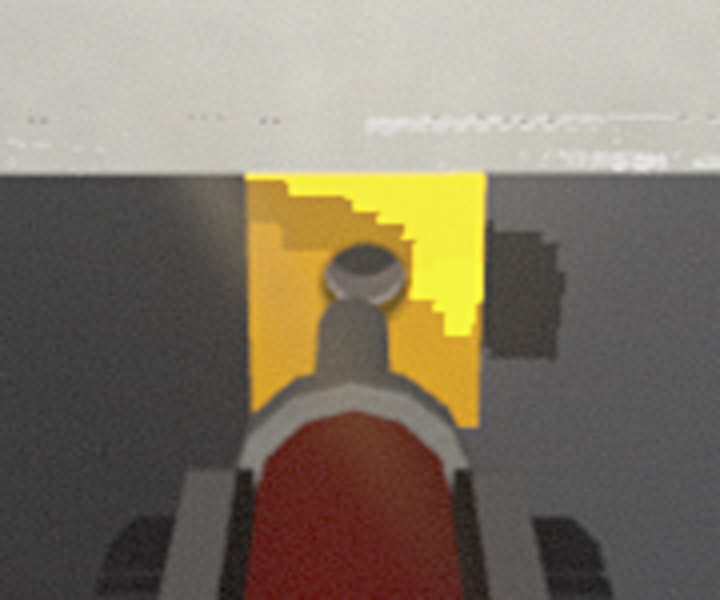

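```bash
python3 -c "
from h import *
st=manip.sense(); d=shot('wrist'); M=R.from_quat(st['tool_rot']).as_matrix()
h=onz(d,331.5,248.5,.068); t=onz(d,327.9,256.3,st['tcp_pos'][2]-.0632)
print(st['tcp_pos'],h,t,(M.T@(h-t)).round(4))
g=cv2.cvtColor(d['image'],cv2.COLOR_BGR2GRAY); cv2.imwrite('pics/w18d.png',cv2.resize(d['image'][225:275,300:360],None,fx=12,fy=12,interpolation=cv2.INTER_NEAREST))"
```

```text
[0.53834705 0.0980166  0.14632402] [0.54064901 0.09890171 0.068     ] [0.53841472 0.09950862 0.08312402] [0.0151 0.0022 0.0007]
```

View pics/w18d.png

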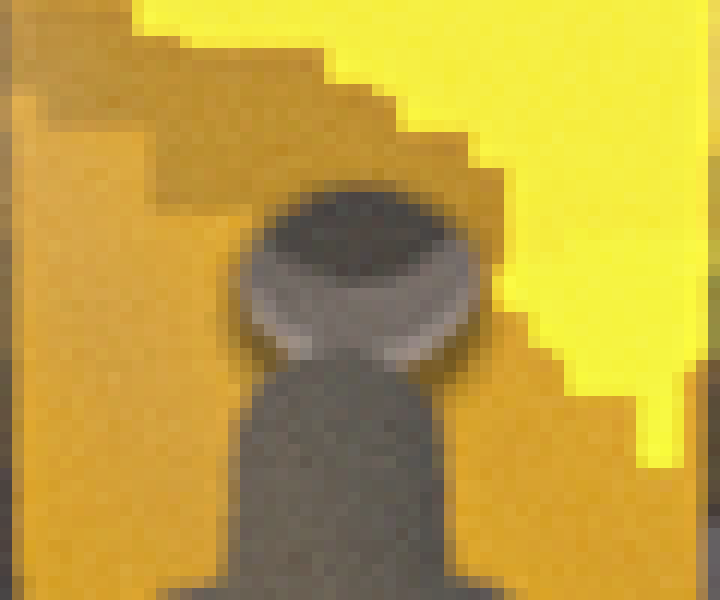

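```bash
python3 -m crank '[[0.0,0.006,0.001,0,0],[0,0.008,0,0,0],[0,0.008,0,0,0],[0,0.008,0,0,0],[0,0,0,0,0]]'; python3 -c "
from h import *
go([.539,.098,.0812],3.4);d=shot('wrist','w19.png')
cv2.imwrite('pics/w19c.png',cv2.resize(d['image'][150:330,220:440],None,fx=3,fy=3,interpolation=cv2.INTER_CUBIC))"
```

```text
t: 18.75
tcp_pos: [0.5389, 0.0981, 0.1153]
tool_rot: [0.484, 0.515, -0.485, 0.515]
force: [0.7, -2.7, -1.6]
finger_gap: 0.241
t 18.75 tcp [0.5389 0.0981 0.1153] yheading 3.46 q6 -0.083 x [-0.001 -0.001 -1.   ] F [ 0.7 -2.7 -1.6] gap 0.241
delta tool [0.0341 0.0001 0.    ]
turn rad about x 0.001
```

View pics/w19c.png

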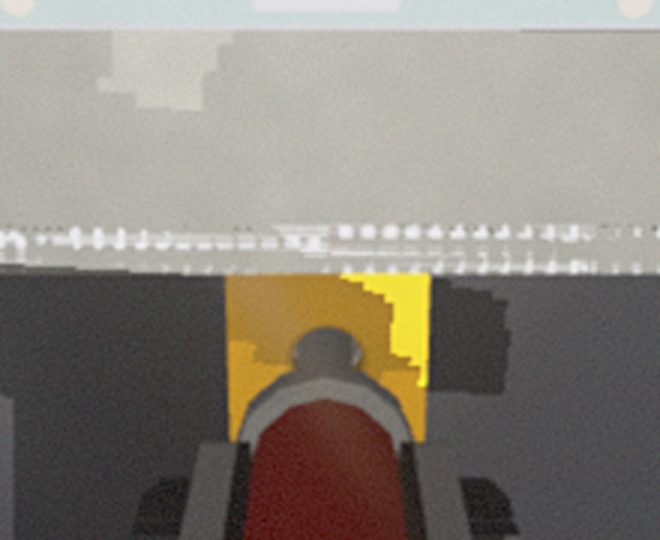

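The tip is in the hole and centred in x. The -2.7 N in y means light contact on the far wall, so I'll nudge 1 mm to the front and keep lowering.

```bash
python3 -m crank '[[0.0,0.003,0,0.001,0],[0,0.007,0,0,0],[0,0.007,0,0,0],[0,0.005,0,0,0],[0,0,0,0,0]]'; python3 -c "
from h import *
go([.539,.098,.0812],3.4)"
```

```text
t: 19.3
tcp_pos: [0.5387, 0.0975, 0.0937]
tool_rot: [0.484, 0.515, -0.485, 0.514]
force: [-0.6, -0.2, -0.4]
finger_gap: 0.242
t 19.3 tcp [0.5387 0.0975 0.0937] yheading 3.44 q6 -0.085 x [-0.002  0.    -1.   ] F [-0.6 -0.2 -0.4] gap 0.242
delta tool [ 0.0125  0.0003 -0.0004]
turn rad about x 0.0007
```

```bash
python3 -m crank '[[0.0,0.004,0,0,0],[0,0.004,0,0,0],[0,0.003,0,0,0],[0,0.002,0,0,0],[0,0.001,0,0,0]]';python3 -m crank '[[0,0,0,0,0]]'
```

```text
t: 19.8
tcp_pos: [0.5392, 0.0975, 0.0811]
tool_rot: [0.485, 0.515, -0.485, 0.515]
force: [-2.2, 0.1, 9.6]
finger_gap: 0.245
t: 19.9
tcp_pos: [0.5392, 0.0975, 0.0812]
tool_rot: [0.485, 0.515, -0.485, 0.515]
force: [-3.0, -0.0, 3.3]
finger_gap: 0.244
```

The collar is on the tab, with TCP z at 0.0812 as predicted. I'll release and retreat upward.

```bash
python3 -m crank '[[0.03,0,0,0,0],[0.045,0,0,0,0],[0.06,0,0,0,0],[0.06,0,0,0,0],[0.06,0,0,0,0]]';python3 -m crank '[[0.06,-0.01,0,0,0],[0.06,-0.02,0,0,0],[0.06,-0.04,0,0,0],[0.06,-0.04,0,0,0],[0.06,-0.03,0,0,0]]'; python3 -m crank '[[0.06,0,0,0,0]]'; python3 -c "
from h import *
go([.539,.098,.2],3.4);d=shot('wrist','w20.png');d=shot('scene');cv2.imwrite('pics/s20.png',cv2.resize(d['image'][100:370,90:490],None,fx=2,fy=2,interpolation=cv2.INTER_CUBIC))"
```

```text
t: 20.4
tcp_pos: [0.5393, 0.0975, 0.0806]
tool_rot: [0.485, 0.515, -0.485, 0.515]
force: [-0.4, -0.2, 0.1]
finger_gap: 0.701
t: 20.9
tcp_pos: [0.5399, 0.0975, 0.2238]
tool_rot: [0.486, 0.514, -0.484, 0.516]
force: [0.3, -0.4, -0.3]
finger_gap: 0.703
t: 21.0
tcp_pos: [0.5425, 0.0975, 0.2261]
tool_rot: [0.487, 0.512, -0.482, 0.518]
force: [0.7, 0.6, 0.6]
finger_gap: 0.702
t 21.0 tcp [0.5425 0.0975 0.2261] yheading 3.45 q6 -0.085 x [ 0.011 -0.    -1.   ] F [0.7 0.6 0.6] gap 0.702
delta tool [ 0.026  -0.0037 -0.0007]
turn rad about x 0.0009
```

View pics/w20.png

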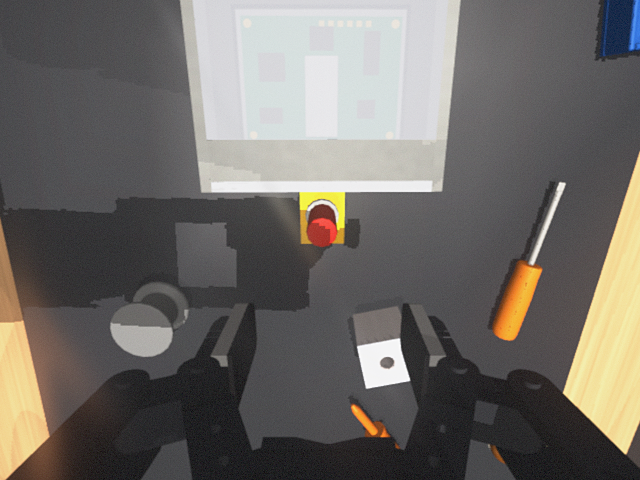

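View pics/s20.png

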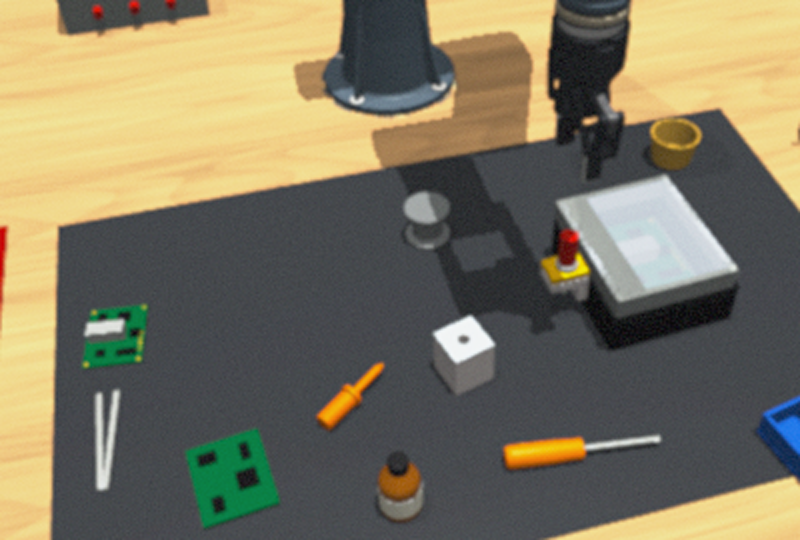

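The red pin stands upright on the tab at (322,230), the lid is shut, and the bystanders are in place. One numeric check, then I'll hand it in.

```bash
python3 - <<'E'
from h import *
d=shot('wrist');P=cloud(d)
hsv=cv2.cvtColor(d['image'],cv2.COLOR_BGR2HSV);m=cv2.inRange(hsv,(0,150,150),(6,255,255))|cv2.inRange(hsv,(174,150,150),(180,255,255)); m[:,:300]=0;m[:,345:]=0;m[:190]=0;m[250:]=0
print('pin top',np.median(P[m>0],0).round(4)); print('lid',np.median(P[150:175,240:400].reshape(-1,3),0).round(4))
print(manip.sense()['force'].round(1)); print(manip.sign_off())
E
```

```text
pin top [0.5395 0.0994 0.1177]
lid [0.5311 0.1436 0.0881]
[ 0.4 -0.4 -1.3]
the job is handed in; nothing more can be done
None
```

The job is done and handed in at about 21 s of the 72 s allowed; no verdict was reported.

I gripped the 90 x 120 mm board by its connector and set it down in the recess with about 9 N of contact, connector end to the front. I shut the lid with closed fingers until it stopped at 22 N, then lowered the red-handled pin through both holes until its collar met the tab.

**Last checks:**
- **Board:** it lies square in the recess, seen through the lid window.
- **Lid:** its outer face is at z = 0.0881 m; shut is 0.088 m.
- **Pin:** it is upright and its top is at z = 0.1177 m; home is 0.118 m. In x and y it is within about 1–2 mm of the measured hole.
- **Robot:** the gripper is clear above the fixture and the wrist force reads near zero.
- **Bystanders:** they look unmoved, but I checked this only by eye.

**One thing changed:** the orange decoy pin stood upright in the first pictures and was lying down by about 2.5 s. I never deliberately touched it and do not know why it fell. It is not on the bystander list.

**Camera disagreement:** the top and wrist cameras disagreed by up to 3–4 mm in x on where the pin stood. I used the wrist view and it worked.

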